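Put the seasonings and the coffee back in their holders

ROBOT

A 7-joint arm with a two-finger parallel gripper is mounted at the origin on a cart in front of the work surface, level with it; the furniture and walls round the work are solid. World frame = base frame: x ahead of the robot, y to its left, z up, the work surface at z = 0. Lengths are in m, angles in rad, forces in N, time in s.
With the tool pointing down it reaches from about 0.425 to 0.925 m from the base axis. Payload 6.8 kg.
Tool frame: the origin (TCP) lies at the very end of the fingers, on their centre line; the grasp point (between the pads) lies 19 mm behind it; z points along the fingers, y is the line along which they close (so a half turn about z gives the same grasp; the last joint's range is limited). The gripper opens to 85 mm and grips with 20 to 120 N. Pads are 22 mm wide; open, the fingers measure 114 mm over their backs; the gripper's body (76 mm by 85 mm) begins 54 mm behind the grasp point. The pads swing forward as they close: fully open they stand 13 mm farther back than shut.
Start: joints at [1.13, 0.477, 0.022, 1.555, -0.011, 1.109, -0.083], TCP at [0.221, -0.638, 0.231] pointing down, gripper open.
Joint ranges: [-2.96, 2.96], [-0.34, 2.1], [-1.41, 1.46], [0.24, 2.44], [-1.37, 4.51], [0.17, 1.92], [-2.96, 2.96]. Speed limits (rad/s): [2.39, 2.39, 3.14, 3.14, 3.14, 3.14, 3.14].

INTERFACE

Orientations are given as a unit quaternion [w, x, y, z].
In Python, from station import * gives the robot as it stands.
- The arm moves only by the tool jog_arm, never from a script. Its argument "moves" is one flat list of numbers, 7 for each row, row after row: the shift along the tool's x, y, z normalised to -1 to 1, where 1 is 20 mm, then the turn, a rotation vector about the tool's x, y, z normalised to -1 to 1, where 1 is 4 degrees, then the opening, from 0 (shut) to 1 (fully open). In form: [x, y, z, rx, ry, rz, claw, x, y, z, rx, ry, rz, claw, ...]. A call has exactly 8 rows; each row shifts and turns the commanded pose from where the row before left it, along the tool's axes as they then stand; what a row does not reach is not made up. A row lasts 1/12 s, in which the tool goes at most 41.7 mm and 7.16 degrees, less where a joint would pass 70% of its speed; a pose out of reach is approached as far as the arm can. A call with a number of a shift or a turn outside -1 to 1 is refused whole. A call with a gripper value outside its range is refused whole. The fingers move at their own pace and stop on an object; "grip_force" is the grip in N (left out, the last holds). Time passes only in rows, so rows that do not move let the fingers close, or fill a call up. It gives the time, the measured TCP pose, the force, the opening and the grip force at its end, in the units of the state.
- get_obs(): the state, without advancing time (a new reading comes with each control period).
- read_camera(name): name is "scene" or "side" or "wrist"; returns a dict with "color" (400x640x3 uint8, blue, green, red), "fx", "fy", "cx", "cy" (pixels), "rvec" (rotation vector, rad) and "tvec" (3), from world to camera coordinates, as OpenCV has them. Camera axes: x right, y down, z forward; pixel columns grow to the right and rows downward; lengths in m; the calibration is good to about 2 mm. A picture is of the moment at which its call begins. There is no depth.
- hand_in(): hands the job in; it is judged then, once.
The state is a dict: "t": time; "q": joint angles; "joint_vel": joint speeds; "joint_torque": joint torques, N m; "eef_pos": TCP position; "tool_rot": TCP orientation; "contact_force": force on the tool from outside, world axes, zero at the start; "torque": the same for the moment, N m; "gripper_width": opening from 0.0 (shut) to 1.0 (fully open); "grasp_force": force on a finger pad.
Only numpy, scipy, OpenCV 4.12 (cv2) and the standard library are available. Lean on these libraries where they do the work, as an engineer would, in place of code of your own. Each camera call takes 0.05 s, during which the arm holds its last target. There are 200 camera calls.

TASK

Put away what has been left standing along the front of the prep board: the two loose spice jars go into the two empty wells of the dark wooden spice rack, the pepper mill and the salt shaker into the wide and the narrow cup of the pepper and salt stand, and the coffee pack upright into the empty bay of the grey caddy, beside the tea canister. Everything must stand upright, fully down in its own place, and nothing may be tipped over; leave the glass tumbler where it stands.

Things in the scene. Friction and masses are not known exactly. Their poses are not given: they have to be found in the camera images.
- jar_a: Loose spice jar: clear glass, brown label, red cap (from 85 mm up to the top), 45 mm across, 106 mm tall, about 110 g. Stands upright on the prep board (upper face at z = 20 mm); so do all things and holders here. Origin at the centre of its underside. The red-capped jars fixed in the rack and on a tray far left stay where they are.
- jar_b: The other loose spice jar, of the same size and form with a red cap too (another label); either jar may go in either empty well. (Room: a hood and wall cabinets hang 0.7 m above the board over the holders and behind, so keep the hand low there and lift high only over the front row; a tall oven cupboard stands right at the board's right end.)
- salt_shaker: Salt shaker: glass body with a grey domed top, 44 mm across up to 74 mm, the top narrows to 34 mm, 90 mm tall, about 100 g. Origin at the centre of its underside, z up. Stands upright on the prep board.
- pepper_mill: Turned wooden pepper mill, 170 mm tall, 58 mm across at the foot; narrower waist; ball-shaped head 48 mm across from 123 to 159 mm, with a small steel knob on top; the head does not turn. About 180 g. Origin at the centre of its underside, z up. Stands upright on the prep board.
- coffee_pack: Brown upright cardboard box of coffee, 58 mm along its x, 92 mm along its y, 149 mm tall, about 126 g, stiff. Origin at the centre of its underside, z up. Stands upright on the prep board; its 58 mm side lies roughly along the row of things at the start.
- spice_rack: Dark wooden rack, fixed, 80 mm along its x, 196 mm along its y, 38 mm high. Its upper board has three round wells 57 mm wide, at y = -63, 0 and +63 mm; a jar is already fixed in the one at y = -63 mm, the other two are empty. A jar stands in a well on the foot board, 8 mm above the origin. Origin at the centre of its underside, z up.
- pepper_salt_stand: Stand, fixed: wooden foot 92 mm along its x, 168 mm along its y, with two white round ceramic cups. The wide cup for the pepper mill, 73 mm inside, is centred at y = +36 mm; the narrow cup for the salt shaker, 56 mm inside, at y = -45 mm. Cup floors lie 10 mm above the origin, rims 28 mm. Origin at the centre of its underside, z up.
- caddy: Grey open box, fixed, 118 mm along its x, 187 mm along its y, 48 mm high, floor 5 mm. The bay at -y holds a white tea canister (fixed, at y = -44 mm, 87 mm wide, lid 112 mm, knob 125 mm above the origin). The empty bay, 108 mm along x by 76 mm along y, is centred at y = +50.5 mm; the pack goes in with its 92 mm side along the caddy's x, either way round. Origin at the underside's centre.
- tumbler: Clear glass tumbler, 81 mm across, 93 mm tall, loose, standing in the row of things along the front of the board (the holders stand in a second row behind): leave it. Origin at the centre of its underside.

How it is judged:
By the outcome, as a careful person would: the job done as asked, in the order asked, and still so for the second after the job is handed in, with the robot touching nothing.
It also fails if it takes over 122 s, if anything falls off the work surface, if the arm or the gripper's body presses on something with over 40 N, if the wrist force passes 120 N, or if a joint passes its speed limit or range.

## Working session

There is one attempt and no reset: what is moved stays moved. The work goes in short steps, Python scripts to look and compute and a tool call to move; the robot and the scene stay as the last step left them, time stands still between calls to the robot, and variables do not carry over. Pictures are saved under pics/ and viewed, at most 14 in all, crops included, and the job is handed in when it is done.

Besides the shell and the picture viewer there is one more tool, called after "Request:" as a command line: name --argument value ..., lists and objects as JSON in quotes. jog_arm: Moves the arm, as the interface text tells. Scaled input: -1 to 1 covers 20 mm each way for a shift and 4 degrees each way for a turn. Its arguments: {"type":"object","properties":{"moves":{"type":"array"},"grip_force":{"type":"number"}},"required":["moves"]}

```bash
ls; mkdir -p pics
python3 - <<'E'
from station import *
import cv2
print(get_obs())
for n in ["scene","side"]:
    c=read_camera(n); cv2.imwrite(f"pics/{n}0.png",c["color"]); print(n,{k:v for k,v in c.items() if k!="color"})
E
```

```text
pics
{'t': 0.0, 'q': array([ 1.12990298,  0.47781789,  0.0223321 ,  1.55643922, -0.01149635,
        1.10931502, -0.083103  ]), 'joint_vel': array([-0.00022841, -0.00041129, -0.00096437, -0.00155082, -0.0017574 ,
        0.00039523,  0.00041998]), 'joint_torque': array([-8.50591005e-04, -5.96467602e+01,  1.60715651e+00, -2.81198841e+01,
        1.23611200e-02,  9.38104960e-03,  4.09365998e-05]), 'eef_pos': array([ 0.22030782, -0.63740885,  0.23031882]), 'tool_rot': array([-8.98920418e-04,  9.86185317e-01,  1.65643184e-01, -2.20991386e-04]), 'contact_force': array([0.63250612, 0.31766305, 0.40071173]), 'torque': array([ 0.03878518, -0.01196383, -0.00012753]), 'grasp_force': 0.0, 'gripper_width': 0.9990756639908812}
scene {'fx': 506.8031163473083, 'fy': 506.8031163473083, 'cx': 322.5449475132638, 'cy': 187.53367197262267, 'rvec': array([ 1.54499583, -2.12555681,  0.78276054]), 'tvec': array([0.31554803, 0.41501811, 0.72174533])}
side {'fx': 364.1139397062413, 'fy': 364.1139397062413, 'cx': 312.93225867163926, 'cy': 200.19273311818205, 'rvec': array([ 1.29670796, -1.92314927,  1.13529189]), 'tvec': array([0.34334398, 0.28347274, 0.49650977])}
```

View pics/scene0.png

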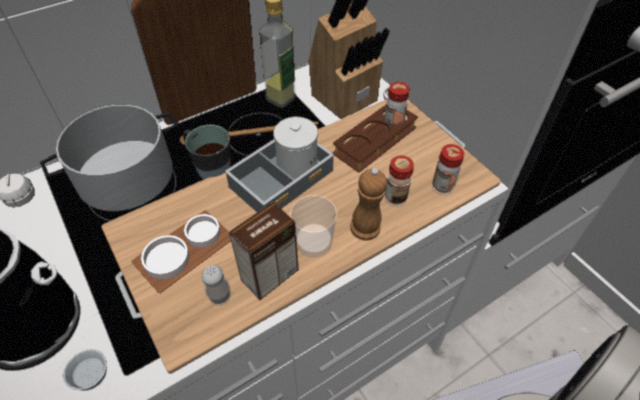

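View pics/side0.png

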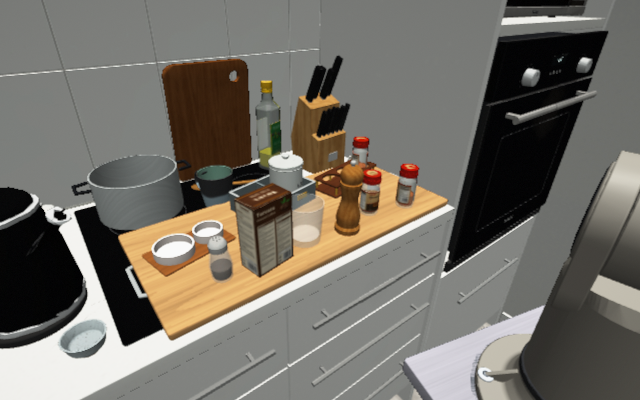

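The scene view shows the front row from left to right: shaker (215,283), pack (265,250), tumbler (313,228), mill (369,205), jar (399,180) and jar (448,168). Behind them stand the stand (185,245), the caddy (280,170) and the rack (375,135). I'll zoom in for exact pixels.

```bash
cat > h.py <<'E'
import numpy as np, cv2
from scipy.spatial.transform import Rotation as R
from scipy.optimize import least_squares
def proj(c,P): return cv2.projectPoints(np.asarray(P,float).reshape(-1,3),c["rvec"],c["tvec"],np.array([[c["fx"],0,c["cx"]],[0,c["fy"],c["cy"]],[0,0,1]]),None)[0].reshape(-1,2)
def back(c,uv,z):
    Rm=R.from_rotvec(c["rvec"]).as_matrix(); o=-Rm.T@c["tvec"]
    d=Rm.T@np.array([(uv[0]-c["cx"])/c["fx"],(uv[1]-c["cy"])/c["fy"],1]); return o+d*(z-o[2])/d[2]
def crop(img,x0,y0,x1,y1,s,name): cv2.imwrite(name,cv2.resize(img[y0:y1,x0:x1],None,fx=s,fy=s,interpolation=cv2.INTER_CUBIC))
E
python3 - <<'E'
from station import *
from h import *
c=read_camera("scene"); i=c["color"]
crop(i,100,195,340,310,3.3,"pics/c1.png"); crop(i,220,75,480,265,3,"pics/c2.png")
for n in ["scene","side"]:
    d=read_camera(n); print(n,-R.from_rotvec(d["rvec"]).as_matrix().T@d["tvec"])
for n,uv,z in [("salt",(215,300),.02),("pack",(268,293),.02),("tum",(313,250),.02),("mill",(366,236),.02),("jar",(399,160),.126),("jar",(451,150),.126),("stand",(183,250),.02),("caddy",(280,190),.02),("rack",(375,140),.058),("oven",(497,185),0)]: print(n,back(c,uv,z).round(3))
E
```

```text
scene [-0.04044778  0.35159902  0.81698777]
side [-0.13782303  0.43520809  0.48617133]
salt [0.411 0.393 0.02 ]
pack [0.396 0.303 0.02 ]
tum [0.457 0.201 0.02 ]
mill [0.456 0.096 0.02 ]
jar [0.532 0.008 0.126]
jar [ 0.526 -0.097  0.126]
stand [0.531 0.431 0.02 ]
caddy [0.617 0.222 0.02 ]
rack [ 0.658 -0.     0.058]
oven [ 0.506 -0.224  0.   ]
```

View pics/c1.png

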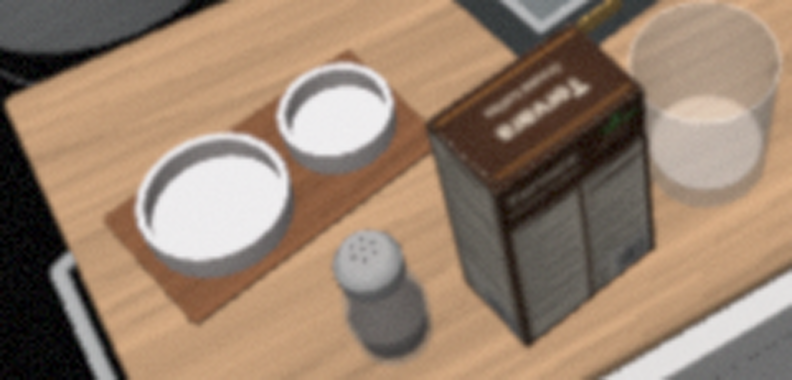

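View pics/c2.png

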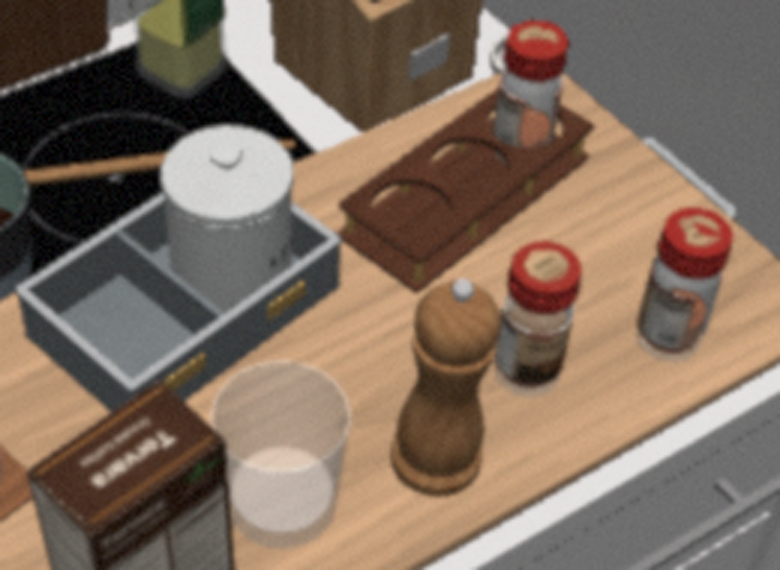

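Crop 1 shows both empty cups, the salt dome, and the pack's top corners. Crop 2 shows the caddy rim corners, the rack with two empty wells, and the red caps and mill knob. Next I'll fit poses to these and overlay the models in both views.

```bash
cat > fit.py <<'E'
from station import *
from h import *
c=read_camera("scene"); s=read_camera("side")
A=lambda p:((p[0]+.5)/3.3-.5+100,(p[1]+.5)/3.3-.5+195)
B=lambda p:((p[0]+.5)/3-.5+220,(p[1]+.5)/3-.5+75)
def W(p,L): x,y,a=p; L=np.atleast_2d(L); return np.c_[x+np.cos(a)*L[:,0]-np.sin(a)*L[:,1],y+np.sin(a)*L[:,0]+np.cos(a)*L[:,1],.02+L[:,2]]
def fit(L,px,p0): 
    r=least_squares(lambda p:(proj(c,W(p,L))-px).ravel(),p0); return r.x,np.abs(r.fun).max()
F={}
h=lambda X,Y,z:[(X,Y,z)]
F["caddy"]=fit([(.059,.0935,.048),(-.059,.0935,.048),(-.059,-.0935,.048)],np.array([B((20,292)),B((130,388)),B((340,237))]),[.62,.23,0])
F["rack"]=fit([(.04,.098,.038),(-.04,-.098,.038),(0,-.063,.114)],np.array([B((343,207)),B((592,127)),B((539,37))]),[.66,0,0])
F["stand"]=fit([(0,.036,.028),(0,-.045,.028)],np.array([A((214,198)),A((336,111))]),[.53,.43,0])
F["pack"]=fit([(-.029,-.046,.149),(.029,-.046,.149),(.029,.046,.149),(-.029,.046,.149),(-.029,-.046,0)],np.array([A((500,191)),A((643,95)),A((573,27)),A((430,125)),A((529,343))]),[.42,.3,-1.57])
if F["pack"][1]>4: F["pack"]=fit([(.029,-.046,.149),(.029,.046,.149),(-.029,.046,.149),(-.029,-.046,.149),(.029,-.046,0)],np.array([A((500,191)),A((643,95)),A((573,27)),A((430,125)),A((529,343))]),[.42,.3,0])
for n,p,z in [("jar_a",B((546,262)),.126),("jar_b",B((697,231)),.126),("mill",B((462,289)),.186),("salt",A((369,256)),.108),("tumbler",B((282,407)),.113)]:
    F[n]=(np.r_[back(c,p,z)[:2],0],0)
if __name__=="__main__":
    for k,v in F.items(): print(k,v[0].round(4),round(float(v[1]),2))
    for nm,cam in (("o_scene",c),("o_side",s)):
        K=3 if cam is c else 3.6; img=cv2.resize(cam["color"],None,fx=K,fy=K,interpolation=cv2.INTER_CUBIC)
        def line(P,col=(0,255,0)): cv2.polylines(img,[((proj(cam,P)+.5)*K-.5).round().astype(int)],True,col,1)
        def circ(n,r,z,y=0):
            t=np.linspace(0,2*np.pi,40); line(W(F[n][0],np.c_[r*np.cos(t),y+r*np.sin(t),0*t+z]))
        def box(n,hx,hy,z,cy=0): line(W(F[n][0],[(hx,hy+cy,z),(hx,-hy+cy,z),(-hx,-hy+cy,z),(-hx,hy+cy,z)]))
        box("caddy",.059,.0935,.048);box("caddy",.059,.0935,0);box("rack",.04,.098,.038);box("rack",.04,.098,0);circ("rack",.0285,.038,0);circ("rack",.0285,.038,.063);circ("rack",.0225,.114,-.063)
        box("stand",.046,.084,0);circ("stand",.0365,.028,.036);circ("stand",.028,.028,-.045);box("pack",.029,.046,.149);box("pack",.029,.046,0)
        for n in("jar_a","jar_b"): circ(n,.0225,0);circ(n,.0225,.106);circ(n,.0225,.085)
        circ("mill",.029,0);circ("mill",.024,.141);circ("salt",.022,0);circ("salt",.022,.074);circ("tumbler",.0405,.093)
        x0,y0,x1,y1=(100,75,480,310) if cam is c else (120,120,445,290)
        img=img[int(y0*K):int(y1*K),int(x0*K):int(x1*K)]; w=img.shape[1]
        if nm=="o_scene": cv2.imwrite("pics/oA.png",img[:,w-795:][:600]); cv2.imwrite("pics/oB.png",img[300:,:600])
        else: cv2.imwrite("pics/oC.png",img[:600,:800])
E
python3 fit.py
python3 - <<'E'
from station import *
from h import *
c=read_camera("scene")
for uv,z in [((505,187),0.0),((170,370),0.0),((440,122),.02),((105,225),.02),((165,360),.02)]: print(uv,back(c,uv,z).round(3))
s=read_camera("side")
for uv in [(455,262),(530,212),(447,205)]: print(uv,back(s,uv,0).round(3))
E
```

```text
caddy [0.647  0.2109 0.4689] 1.35
rack [ 0.6867 -0.0167  0.5144] 1.47
stand [0.5278 0.4291 0.477 ] 0.01
pack [ 0.4302  0.2912 -2.7158] 2.96
jar_a [0.5257 0.0056 0.    ] 0.0
jar_b [ 0.5211 -0.0966  0.    ] 0.0
mill [0.4719 0.0888 0.    ] 0.0
salt [0.4117 0.3852 0.    ] 0.0
tumbler [0.4771 0.1931 0.    ] 0.0
(505, 187) [ 0.496 -0.237  0.   ]
(170, 370) [0.321 0.486 0.   ]
(440, 122) [ 0.702 -0.184  0.02 ]
(105, 225) [0.634 0.566 0.02 ]
(165, 360) [0.331 0.488 0.02 ]
(455, 262) [ 0.304 -0.078  0.   ]
(530, 212) [ 0.395 -0.405  0.   ]
(447, 205) [ 0.504 -0.226  0.   ]
```

View pics/oA.png

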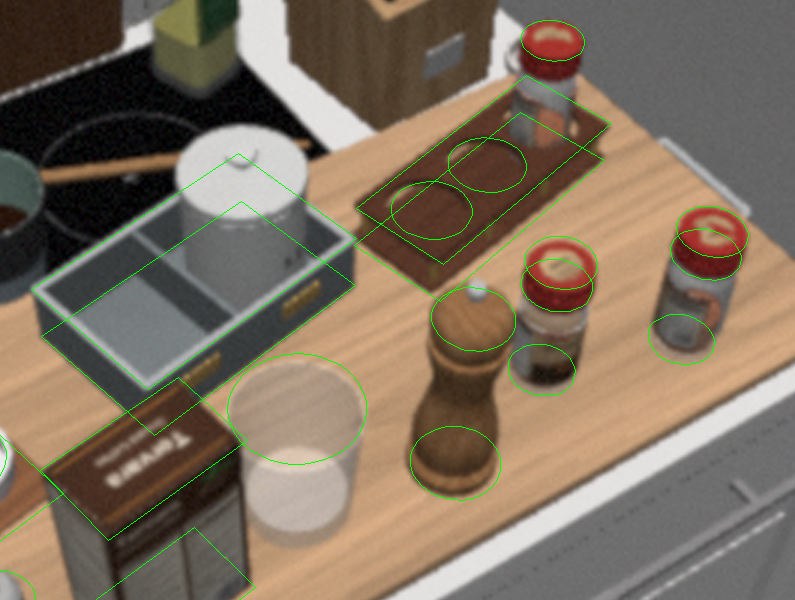

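View pics/oB.png

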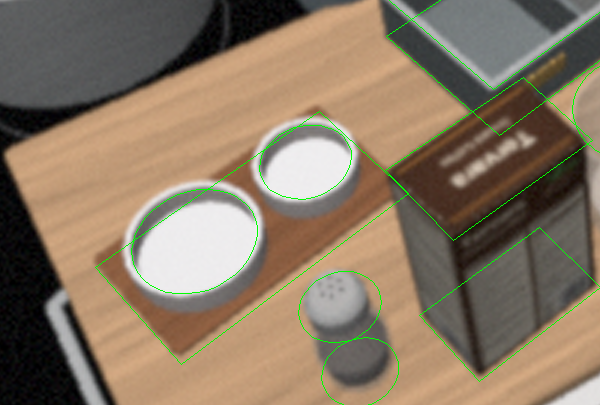

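View pics/oC.png

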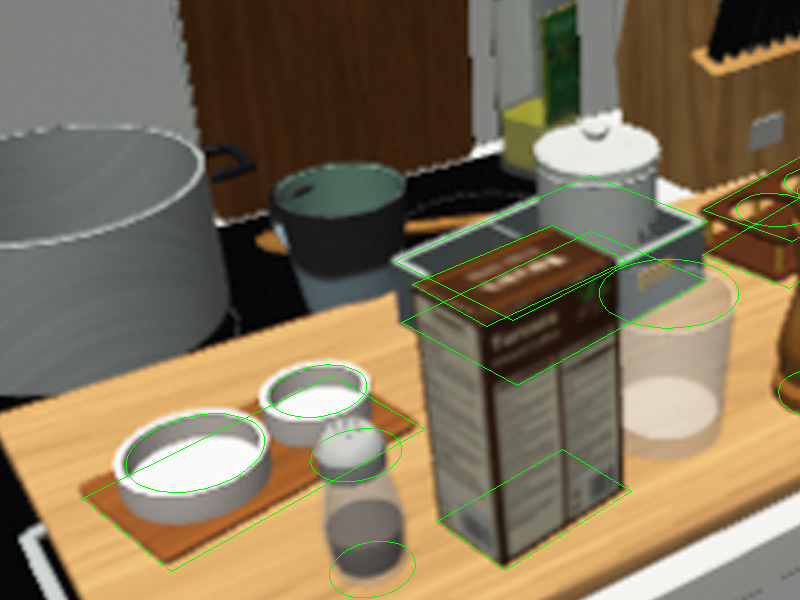

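The overlays are close, but a few (salt, rack yaw, jars) are a few mm off. I'll refine them with a red-cap mask fit and direct back-projection of corners.

```bash
cat > ref.py <<'E'
from fit import *
for n,p in [("front",(500,191)),("right",(643,95)),("back",(573,27)),("left",(430,125))]: print("pack",n,back(c,A(p),.169).round(4))
print("packbottom",back(c,A((529,343)),.02).round(4),back(c,A((653,249)),.02).round(4),back(c,A((468,283)),.02).round(4))
# red caps: centroid of hull vs model, both cameras
def hullc(pts): m=cv2.moments(cv2.convexHull(np.float32(pts).reshape(-1,1,2))); return np.array([m["m10"],m["m01"]])/m["m00"]
t=np.linspace(0,2*np.pi,60)
def cyl(x,y,r,z0,z1): return np.vstack([np.c_[x+r*np.cos(t),y+r*np.sin(t),0*t+z] for z in(z0,z1)])
caps={}
for nm,cam in(("scene",c),("side",s)):
    hsv=cv2.cvtColor(cam["color"],cv2.COLOR_BGR2HSV); m=((hsv[...,0]<8)|(hsv[...,0]>172))&(hsv[...,1]>150)&(hsv[...,2]>60)
    k,l,st,ce=cv2.connectedComponentsWithStats(m.astype(np.uint8))
    for i in range(1,k):
        if st[i,4]>60:
            ys,xs=np.where(l==i); caps.setdefault(nm,[]).append(hullc(np.c_[xs,ys])); print(nm,st[i],caps[nm][-1].round(1))
for n,z,p0 in(("jar_a",.02,F["jar_a"][0][:2]),("jar_b",.02,F["jar_b"][0][:2]),("fixed",.028,(.72,-.07))):
    for cams in(((c,"scene"),),((c,"scene"),(s,"side"))):
        def f(p):
            o=[]
            for cam,nm in cams:
                q=hullc(proj(cam,cyl(*p,.0225,z+.085,z+.106))); d=[a-q for a in caps[nm]]; o.append(min(d,key=np.linalg.norm))
            return np.ravel(o)
        r=least_squares(f,p0,diff_step=1e-3); print(n,len(cams),r.x.round(4),r.fun.round(2))
E
python3 ref.py
```

```text
pack front [0.3883 0.3194 0.169 ]
pack right [0.4203 0.2423 0.169 ]
pack back [0.4707 0.2637 0.169 ]
pack left [0.4342 0.3425 0.169 ]
packbottom [0.3899 0.3188 0.02  ] [0.4245 0.2408 0.02  ] [0.4348 0.3416 0.02  ]
scene [389  82  20  19 260] [398.4  91.2]
scene [440 144  24  23 330] [451.4 155.2]
scene [390 156  23  23 298] [401.1 166.9]
side [353 137  16  11 141] [360.6 142. ]
side [400 164  19  14 189] [408.9 170.6]
side [363 169  18  16 193] [371.5 176.7]
jar_a 1 [0.5232 0.0065] [0. 0.]
jar_a 2 [0.5235 0.0068] [ 0.23  0.07 -0.29 -0.07]
jar_b 1 [ 0.5216 -0.0978] [-0. -0.]
jar_b 2 [ 0.5217 -0.0973] [ 0.24 -0.03 -0.31  0.17]
fixed 1 [ 0.7198 -0.073 ] [-0.  0.]
fixed 2 [ 0.72   -0.0725] [ 0.27 -0.01 -0.37  0.12]
```

Request:
jog_arm --moves '[0,0,0,0,0,-1,1,0,0,0,0,0,-1,1,0,0,0,0,0,-1,1,0,0,0,0,0,-1,1,0,0,0,0,0,-1,1,0,0,0,0,0,-1,1,0,0,0,0,0,-1,1,0,0,0,0,0,-1,1]' --grip_force 40

```text
t: 1.22
eef_pos: [0.2205, -0.638, 0.2313]
tool_rot: [0.0, 0.902, 0.433, -0.0]
contact_force: [-0.3, 0.3, 0.5]
gripper_width: 1.002
grasp_force: 0.0
```

Request:
jog_arm --moves '[0,0,0,0,0,-1,1,0,0,0,0,0,-1,1,0,0,0,0,0,-1,1,0,0,0,0,0,-1,1,0,0,0,0,0,-1,1,0,0,0,0,0,-1,1,0,0,0,0,0,-1,1,0,0,0,0,0,-1,1]'

```text
t: 1.88
eef_pos: [0.2204, -0.638, 0.2313]
tool_rot: [-0.0, 0.747, 0.664, -0.0]
contact_force: [-0.4, -1.2, -0.5]
gripper_width: 1.0
grasp_force: 0.0
```

Request:
jog_arm --moves '[0,0,0,0,0,-1,1,0,0,0,0,0,-1,1,0,0,0,0,0,-1,1,0,0,0,0,0,-1,1,0,0,0,0,0,-1,1,0,0,0,0,0,-1,1,0,0,0,0,0,-1,1,0,0,0,0,0,-1,1]'

```text
t: 2.55
eef_pos: [0.2204, -0.638, 0.2313]
tool_rot: [-0.0, 0.535, 0.845, -0.0]
contact_force: [0.5, 0.2, 0.4]
gripper_width: 1.003
grasp_force: 0.0
```

```bash
cat > plan.py <<'E'
# usage: plan.py maxstep_mm yaw_deg|- x,y,z x,y,z ...   rows per leg: constant shifts/turns (tool axes)
import sys; from station import *; from h import *
o=get_obs(); p=o["eef_pos"]; q=R.from_quat(np.roll(o["tool_rot"],-1)); X=q.as_matrix()[:,0]
yaw=np.degrees(np.arctan2(X[1],X[0])); print("t",round(o["t"],2),"p",p.round(4),"yaw",yaw.round(2),"tilt",np.degrees(np.arccos(-q.as_matrix()[2,2])).round(2),"q",o["q"].round(2),"F",o["contact_force"].round(1),"w",round(o["gripper_width"],3),"gf",round(o["grasp_force"],1))
if len(sys.argv)>2:
    mx=float(sys.argv[1]); ty=yaw if sys.argv[2]=="-" else float(sys.argv[2])
    for k,a in enumerate(sys.argv[3:]):
        T=np.array([float(v) for v in a.split(",")]); w=R.from_euler("z",ty,degrees=True)*R.from_rotvec([np.pi,0,0])
        rv=np.degrees((q.inv()*w).as_rotvec()); d=q.inv().apply(T-p)*1000; n=int(np.ceil(max(np.abs(d).max()/mx,np.abs(rv).max()/4,1))); n=max(n,1)
        print("leg",k,"rows",n,"row:",np.r_[d/n/20,rv/n/4].round(3),"(total units)",np.r_[d/20,rv/4].round(2)); p=T;q=w
E
python3 plan.py 18 117.5 .22,-.637,.25 .50,-.07,.28
```

```text
t 2.55 p [ 0.2204 -0.638   0.2313] yaw 115.25 tilt 0.0 q [ 1.38  0.5  -0.33  1.54  0.17  1.14  1.45] F [0.5 0.2 0.4] w 1.003 gf 0.0
leg 0 rows 2 row: [ 0.028  0.002 -0.467 -0.     0.    -0.281] (total units) [ 0.06  0.   -0.93 -0.    0.   -0.56]
leg 1 rows 29 row: [ 0.644  0.88  -0.052  0.     0.     0.   ] (total units) [18.68 25.51 -1.5   0.    0.    0.  ]
```

Request:
jog_arm --moves '[0.58,0.8,-0.15,0,0,-0.56,1,0.58,0.8,-0.15,0,0,0,1,0.58,0.8,-0.15,0,0,0,1,0.58,0.8,-0.15,0,0,0,1,0.58,0.8,-0.15,0,0,0,1,0.58,0.8,-0.15,0,0,0,1,0.58,0.8,-0.15,0,0,0,1,0.58,0.8,-0.15,0,0,0,1]'

```text
t: 3.22
eef_pos: [0.2926, -0.4963, 0.2556]
tool_rot: [0.0, 0.52, 0.854, -0.0]
contact_force: [0.3, -0.1, -0.1]
gripper_width: 1.002
grasp_force: 0.0
```

Request:
jog_arm --moves '[0.58,0.8,-0.1,0,0,0,1,0.58,0.8,-0.1,0,0,0,1,0.58,0.8,-0.1,0,0,0,1,0.58,0.8,-0.1,0,0,0,1,0.58,0.8,-0.1,0,0,0,1,0.58,0.8,-0.1,0,0,0,1,0.58,0.8,-0.1,0,0,0,1,0.58,0.8,-0.1,0,0,0,1]'

```text
t: 3.88
eef_pos: [0.3638, -0.3551, 0.2716]
tool_rot: [0.0, 0.52, 0.854, -0.0]
contact_force: [-0.9, -0.2, 0.2]
gripper_width: 0.997
grasp_force: 0.0
```

Request:
jog_arm --moves '[0.58,0.8,0,0,0,0,1,0.58,0.8,0,0,0,0,1,0.58,0.8,0,0,0,0,1,0.58,0.8,0,0,0,0,1,0.58,0.8,0,0,0,0,1,0.58,0.8,0,0,0,0,1,0.58,0.8,0,0,0,0,1,0.58,0.8,0,0,0,0,1]'

```text
t: 4.55
eef_pos: [0.435, -0.214, 0.2715]
tool_rot: [0.0, 0.52, 0.854, -0.0]
contact_force: [0.3, -0.1, -0.5]
gripper_width: 1.001
grasp_force: 0.0
```

Request:
jog_arm --moves '[0.58,0.8,0,0,0,0,1,0.58,0.8,0,0,0,0,1,0.58,0.8,0,0,0,0,1,0.58,0.8,0,0,0,0,1,0.58,0.8,0,0,0,0,1,0.58,0.8,0,0,0,0,1,0.58,0.8,0,0,0,0,1,0,0,0,0,0,0,1]'

```text
t: 5.22
eef_pos: [0.4985, -0.0871, 0.2719]
tool_rot: [0.0, 0.518, 0.855, 0.001]
contact_force: [-0.1, -0.8, 1.0]
gripper_width: 0.997
grasp_force: 0.0
```

```bash
cat > wr.py <<'E'
from station import *
from h import *
c=read_camera("scene"); w=read_camera("wrist"); print("wristcam at",(-R.from_rotvec(w["rvec"]).as_matrix().T@w["tvec"]).round(3),"axis",R.from_rotvec(w["rvec"]).as_matrix()[2].round(2))
cv2.imwrite("pics/w1.png",w["color"]); np.save("w1.npy",{k:w[k] for k in w},allow_pickle=True)
E
python3 wr.py; python3 plan.py
```

```text
wristcam at [ 0.462 -0.021  0.413] axis [ 0.14 -0.27 -0.95]
t 5.32 p [ 0.4971 -0.0908  0.2714] yaw 117.4 tilt 0.01 q [ 0.67  0.23 -0.7   1.87  0.16  1.1   0.38] F [-0.3 -0.7 -0.2] w 1.003 gf 0.0
```

View pics/w1.png

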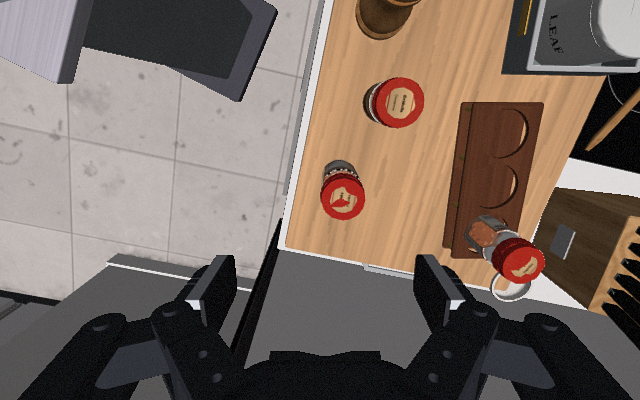

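The wrist view shows both loose caps at (400,103) and (343,198), the rack wells near (510,130) and (510,185), and the fixed jar at (520,260). Next is a zoom with the rack prediction overlaid.

```bash
cat > rk.py <<'E'
import sys
from h import *
w=np.load("w1.npy",allow_pickle=True).item(); print(w["fx"])
t=np.linspace(0,2*np.pi,60)
def hullc(pts): m=cv2.moments(cv2.convexHull(np.float32(pts).reshape(-1,1,2))); return np.array([m["m10"],m["m01"]])/m["m00"]
def cyl(x,y,r,z0,z1): return np.vstack([np.c_[x+r*np.cos(t),y+r*np.sin(t),0*t+z] for z in(z0,z1)])
hsv=cv2.cvtColor(w["color"],cv2.COLOR_BGR2HSV); m=((hsv[...,0]<8)|(hsv[...,0]>172))&(hsv[...,1]>150)&(hsv[...,2]>60)
k,l,st,ce=cv2.connectedComponentsWithStats(m.astype(np.uint8))
for i in range(1,k):
    if st[i,4]>300:
        ys,xs=np.where(l==i); a=hullc(np.c_[xs,ys]); z=.028 if a[0]>450 else .02
        r=least_squares(lambda p:hullc(proj(w,cyl(*p,.0225,z+.085,z+.106)))-a,back(w,a,z+.1)[:2],diff_step=1e-3); print(a.round(1),r.x.round(4))
K=3.3; img=cv2.resize(w["color"],None,fx=K,fy=K,interpolation=cv2.INTER_CUBIC)
x,y,a=.6867,-.0167,.5144
if len(sys.argv)>1: x,y,a=map(float,sys.argv[1:])
M=lambda L:np.array([(x+np.cos(a)*u-np.sin(a)*v,y+np.sin(a)*u+np.cos(a)*v,.02+z) for u,v,z in L])
def ln(L): cv2.polylines(img,[((proj(w,M(L))+.5)*K-.5).round().astype(int)],True,(0,255,0),1)
for z in(.038,0): ln([(.04,.098,z),(-.04,.098,z),(-.04,-.098,z),(.04,-.098,z)])
for v in(0,.063): ln([(.0285*np.cos(q),v+.0285*np.sin(q),.038) for q in t])
cv2.imwrite("pics/rk.png",img[int(85*K):int(270*K)][:600,int(430*K):int(560*K)])
E
python3 rk.py
```

```text
306.63636501443324
[397.8 102.1] [0.5221 0.0084]
[342.3 196.3] [ 0.5205 -0.0944]
[517.8 260.1] [ 0.7173 -0.0692]
```

View pics/rk.png

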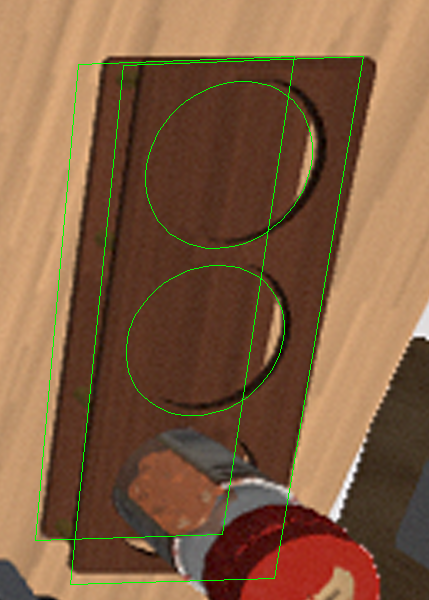

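```bash
cat > rf.py <<'E'
from fit import *
w=np.load("w1.npy",allow_pickle=True).item()
U=lambda p:((p[0]+1419+.5)/3.3-.5,(p[1]+280+.5)/3.3-.5)
L=[(.04,.098,.038),(-.04,.098,.038),(-.04,-.098,.038),(0,.063,.038),(0,0,.038)]
px=np.array([U((374,57)),U((135,62)),U((70,577)),U((240,161)),U((211,333))])
rw=least_squares(lambda p:(proj(w,W(p,L))-px).ravel(),[.68,-.01,.5]); print("wrist rack",rw.x.round(4),rw.fun.round(1))
# joint: scene px too, yaw common, bias-free average
L2=[(.04,.098,.038),(-.04,-.098,.038),(0,-.063,.114),(0,.063,.038)]
px2=np.array([B((343,207)),B((592,127)),B((539,37)),B((412,212))])
rj=least_squares(lambda p:np.r_[(proj(w,W(p,L))-px).ravel(),(proj(c,W(p,L2))-px2).ravel()],[.68,-.01,.5]); print("joint",rj.x.round(4),rj.fun.round(1))
for r in(rw,rj): print("wells",W(r.x,[(0,0,0),(0,.063,0)])[:,:2].round(4))
E
python3 rf.py
```

```text
wrist rack [ 0.6878 -0.0146  0.4945] [ 0.2 -0.8  0.2 -1.3  0.2  0.7 -0.5  0.4 -0.2  1.5]
joint [ 0.6876 -0.0148  0.495 ] [-0.1 -0.8 -0.1 -1.2  0.   0.7 -0.8  0.4 -0.4  1.6 -2.2 -0.4  0.9 -1.
 -1.2  1.2 -0.1 -1.2]
wells [[ 0.6878 -0.0146]
 [ 0.6579  0.0409]]
wells [[ 0.6876 -0.0148]
 [ 0.6577  0.0407]]
```

```bash
python3 plan.py 20 118.4 .521,-.096,.2 .521,-.096,.068
```

```text
t 5.42 p [ 0.4966 -0.0923  0.2712] yaw 117.24 tilt 0.04 q [ 0.67  0.23 -0.7   1.87  0.16  1.1   0.38] F [ 0.5  0.  -0.2] w 1.001 gf 0.0
leg 0 rows 4 row: [-0.181  0.251  0.89  -0.002  0.001 -0.072] (total units) [-0.72  1.    3.56 -0.01  0.   -0.29]
leg 1 rows 7 row: [-0.    -0.     0.943  0.     0.     0.   ] (total units) [-0.  -0.   6.6  0.   0.   0. ]
```

Request:
jog_arm --moves '[-0.18,0.25,0.8,0,0,-0.29,1,-0.18,0.25,0.8,0,0,0,1,-0.18,0.25,0.8,0,0,0,1,-0.18,0.25,0.8,0,0,0,1,0,0,0.4,0,0,0,1,0,0,0,0,0,0,1,0,0,0,0,0,0,1,0,0,0,0,0,0,1]'

```text
t: 6.08
eef_pos: [0.5215, -0.0948, 0.2002]
tool_rot: [0.001, 0.512, 0.859, 0.0]
contact_force: [-0.6, -0.5, -0.1]
gripper_width: 0.995
grasp_force: 0.0
```

```bash
python3 plan.py 20 118.4 .521,-.096,.068
```

```text
t 6.08 p [ 0.5215 -0.0948  0.2002] yaw 118.43 tilt 0.07 q [ 0.62  0.35 -0.68  1.9   0.26  0.98  0.32] F [-0.6 -0.5 -0.1] w 0.995 gf 0.0
leg 0 rows 7 row: [-0.005 -0.008  0.944  0.001  0.002  0.001] (total units) [-0.03 -0.06  6.61  0.01  0.01  0.01]
```

Accurate. Descend and grip.

Request:
jog_arm --moves '[-0.03,-0.06,0.9,0,0,0,1,0,0,1,0,0,0,1,0,0,1,0,0,0,1,0,0,1,0,0,0,1,0,0,1,0,0,0,1,0,0,1,0,0,0,1,0,0,0.7,0,0,0,1,0,0,0,0,0,0,1]'

```text
t: 6.75
eef_pos: [0.5193, -0.0958, 0.0658]
tool_rot: [-0.001, 0.512, 0.859, -0.001]
contact_force: [-1.1, 0.2, 0.4]
gripper_width: 0.998
grasp_force: 0.0
```

Request:
jog_arm --moves '[0,0,0,0,0,0,0.4,0,0,0,0,0,0,0.4,0,0,0,0,0,0,0.4,0,0,0,0,0,0,0.4,0,0,0,0,0,0,0.4,0,0,0,0,0,0,0.4,0,0,0,0,0,0,0.4,0,0,0,0,0,0,0.4]' --grip_force 30

```text
t: 7.42
eef_pos: [0.5218, -0.096, 0.0689]
tool_rot: [0.001, 0.512, 0.859, 0.0]
contact_force: [-0.6, -1.1, 6.2]
gripper_width: 0.513
grasp_force: 23.3
```

```bash
python3 plan.py 16 118.4 .521,-.096,.155 .6877,-.0147,.155 .6877,-.0147,.077
```

```text
t 7.42 p [ 0.5218 -0.096   0.0689] yaw 118.45 tilt 0.16 q [ 0.53  0.53 -0.58  2.    0.43  0.73  0.18] F [-0.6 -1.1  6.2] w 0.513 gf 23.3
leg 0 rows 6 row: [ 0.001 -0.005 -0.718  0.004  0.005  0.002] (total units) [ 0.01 -0.03 -4.31  0.03  0.03  0.01]
leg 1 rows 12 row: [-0.032  0.772  0.     0.     0.     0.   ] (total units) [-0.39  9.27  0.    0.    0.    0.  ]
leg 2 rows 5 row: [-0.   -0.    0.78  0.    0.    0.  ] (total units) [-0.  -0.   3.9  0.   0.   0. ]
```

Request:
jog_arm --moves '[0,0,-0.3,0,0,0,0.4,0,0,-0.7,0,0,0,0.4,0,0,-0.8,0,0,0,0.4,0,0,-0.8,0,0,0,0.4,0,0,-0.8,0,0,0,0.4,0,0,-0.6,0,0,0,0.4,0,0.1,-0.3,0,0,0,0.4,0,0.3,0,0,0,0,0.4]' --grip_force 40

```text
t: 8.08
eef_pos: [0.5281, -0.0924, 0.1548]
tool_rot: [0.001, 0.512, 0.859, -0.0]
contact_force: [0.4, 0.8, -1.0]
gripper_width: 0.508
grasp_force: 32.4
```

Request:
jog_arm --moves '[-0.03,0.6,0,0,0,0,0.4,-0.03,0.75,0,0,0,0,0.4,-0.03,0.8,0,0,0,0,0.4,-0.03,0.8,0,0,0,0,0.4,-0.03,0.8,0,0,0,0,0.4,-0.03,0.8,0,0,0,0,0.4,-0.03,0.8,0,0,0,0,0.4,-0.03,0.8,0,0,0,0,0.4]'

```text
t: 8.75
eef_pos: [0.6389, -0.0361, 0.1516]
tool_rot: [-0.001, 0.511, 0.859, -0.0]
contact_force: [0.0, -0.0, -1.3]
gripper_width: 0.506
grasp_force: 32.4
```

Request:
jog_arm --moves '[-0.03,0.8,0,0,0,0,0.4,-0.03,0.7,0,0,0,0,0.4,-0.03,0.6,0,0,0,0,0.4,-0.03,0.4,0,0,0,0,0.4,-0.03,0.2,0,0,0,0,0.4,0,0,0,0,0,0,0.4,0,0,0,0,0,0,0.4,0,0,0,0,0,0,0.4]'

```text
t: 9.42
eef_pos: [0.6864, -0.0148, 0.153]
tool_rot: [-0.0, 0.512, 0.859, -0.0]
contact_force: [0.1, -0.2, -0.7]
gripper_width: 0.508
grasp_force: 32.5
```

```bash
cat > wv.py <<'E'
import sys
from station import *
from h import *
w=read_camera("wrist"); cv2.imwrite(sys.argv[1],w["color"])
E
python3 wv.py pics/w2.png; python3 plan.py 16 118.4 .6877,-.0147,.1 .6877,-.0147,.077
```

```text
t 9.47 p [ 0.6865 -0.0149  0.1532] yaw 118.43 tilt 0.04 q [ 0.33  0.64 -0.6   1.56  0.4   1.06  0.13] F [-0.2 -0.7 -0.9] w 0.512 gf 32.5
leg 0 rows 4 row: [-0.005  0.015  0.665 -0.003  0.001  0.002] (total units) [-0.02  0.06  2.66 -0.01  0.    0.01]
leg 1 rows 2 row: [-0.    -0.     0.575  0.     0.     0.   ] (total units) [-0.   -0.    1.15  0.    0.    0.  ]
```

View pics/w2.png

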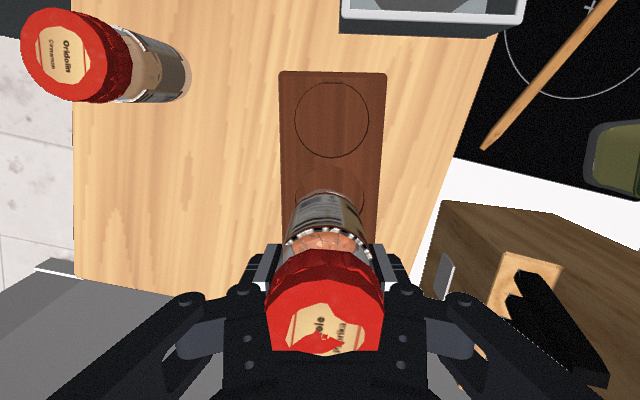

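The wrist view shows the jar held over the middle well, and the outer well clearly at (332,119). I'll use it to check the well's position.

Run:
```python
from station import *
from h import *
w=read_camera("wrist")
a=back(w,(331.5,119.5),.058); print("well63",a.round(4), "edges",back(w,(279,72),.058).round(4),back(w,(386,73),.058).round(4))
ya=.495; print("well0 from it",(a[:2]+.063*np.array([np.sin(ya),-np.cos(ya)])).round(4))
```

```text
well63 [0.6605 0.0432 0.058 ] edges [0.6115 0.0542 0.058 ] [0.6793 0.0902 0.058 ]
well0 from it [ 0.6905 -0.0122]
```

Request:
jog_arm --moves '[0,0.14,0,0,0,0,0.4,0,0,0.4,0,0,0,0.4,0,0,0.5,0,0,0,0.4,0,0,0.5,0,0,0,0.4,0,0,0.5,0,0,0,0.4,0,0,0.5,0,0,0,0.4,0,0,0.5,0,0,0,0.4,0,0,0,0,0,0,0.4]'

```text
t: 10.18
eef_pos: [0.6877, -0.0133, 0.0921]
tool_rot: [-0.002, 0.511, 0.859, -0.001]
contact_force: [-0.8, -0.7, -1.2]
gripper_width: 0.504
grasp_force: 32.5
```

```bash
python3 plan.py 16 118.4 .689,-.0135,.077
```

```text
t 10.18 p [ 0.6877 -0.0133  0.0921] yaw 118.47 tilt 0.25 q [ 0.31  0.71 -0.57  1.6   0.44  0.97  0.09] F [-0.8 -0.7 -1.2] w 0.504 gf 32.5
leg 0 rows 1 row: [-0.042  0.054  0.756 -0.056 -0.027  0.018] (total units) [-0.04  0.05  0.76 -0.06 -0.03  0.02]
```

Request:
jog_arm --moves '[0,0,0.3,0,0,0,0.4,0,0,0.25,0,0,0,0.4,0,0,0.15,0,0,0,0.4,0,0,0,0,0,0,0.4,0,0,0,0,0,0,0.4,0,0,0,0,0,0,0.6,0,0,0,0,0,0,0.8,0,0,0,0,0,0,0.8]'

```text
t: 10.85
eef_pos: [0.6898, -0.0129, 0.0819]
tool_rot: [0.0, 0.512, 0.859, 0.0]
contact_force: [-1.0, 0.1, -0.4]
gripper_width: 0.795
grasp_force: 0.0
```

```bash
python3 plan.py 20 - .688,-.0135,.2 .523,.0075,.2 .523,.0075,.068
```

```text
t 10.85 p [ 0.6898 -0.0129  0.0819] yaw 118.46 tilt 0.05 q [ 0.31  0.72 -0.57  1.6   0.45  0.95  0.09] F [-1.   0.1 -0.4] w 0.795 gf 0.0
leg 0 rows 6 row: [ 0.002 -0.015 -0.984  0.002  0.001  0.   ] (total units) [ 0.01 -0.09 -5.91  0.01  0.01  0.  ]
leg 1 rows 7 row: [ 0.694 -0.965 -0.     0.     0.     0.   ] (total units) [ 4.85 -6.75 -0.    0.    0.    0.  ]
leg 2 rows 7 row: [-0.    -0.     0.943  0.     0.     0.   ] (total units) [-0.  -0.   6.6  0.   0.   0. ]
```

Request:
jog_arm --moves '[0,0,-0.5,0,0,0,0.9,0,0,-0.9,0,0,0,1,0,0,-1,0,0,0,1,0,0,-1,0,0,0,1,0,0,-1,0,0,0,1,0,0,-1,0,0,0,1,0.5,-0.7,-0.5,0,0,0,1,0.6,-0.85,0,0,0,0,1]'

```text
t: 11.52
eef_pos: [0.654, -0.0079, 0.2033]
tool_rot: [0.003, 0.512, 0.859, 0.002]
contact_force: [0.3, 0.7, 0.1]
gripper_width: 1.001
grasp_force: 0.0
```

Request:
jog_arm --moves '[0.7,-0.97,0,0,0,0,1,0.7,-0.97,0,0,0,0,1,0.7,-0.97,0,0,0,0,1,0.7,-0.97,0,0,0,0,1,0.6,-0.9,0,0,0,0,1,0.35,-0.5,0,0,0,0,1,0,0,0,0,0,0,1,0,0,0,0,0,0,1]'

```text
t: 12.18
eef_pos: [0.5234, 0.0072, 0.2004]
tool_rot: [0.001, 0.511, 0.859, 0.0]
contact_force: [0.7, 0.2, 0.8]
gripper_width: 1.0
grasp_force: 0.0
```

```bash
python3 plan.py 20 118.4 .523,.0075,.068
python3 - <<'E'
from station import *
from h import *
c=read_camera("scene"); np.save("c2.npy",c,allow_pickle=True)
E
```

```text
t 12.18 p [0.5234 0.0072 0.2004] yaw 118.48 tilt 0.11 q [ 0.45  0.34 -0.7   1.91  0.27  0.98  0.12] F [0.7 0.2 0.8] w 1.0 gf 0.0
leg 0 rows 7 row: [ 0.005 -0.002  0.946  0.002  0.003  0.003] (total units) [ 0.03 -0.02  6.62  0.02  0.02  0.02]
```

The wrist camera would hang over the pepper mill here, so I'll turn the hand 30° and grip slightly higher.

Request:
jog_arm --moves '[0,0,0,0,0,1,1,0,0,0,0,0,1,1,0,0,0,0,0,1,1,0,0,0,0,0,1,1,0,0,0,0,0,1,1,0,0,0,0,0,1,1,0,0,0,0,0,1,1,0,0,0,0,0,0.6,1]'

```text
t: 12.9
eef_pos: [0.5244, 0.0072, 0.1995]
tool_rot: [0.0, 0.72, 0.694, 0.0]
contact_force: [-0.6, -0.2, -0.3]
gripper_width: 0.999
grasp_force: 0.0
```

Request:
jog_arm --moves '[0,0,0.5,0,0,0,1,0,0,1,0,0,0,1,0,0,1,0,0,0,1,0,0,1,0,0,0,1,0,0,1,0,0,0,1,0,0,0.9,0,0,0,1,0,0,0.6,0,0,0,1,0,0,0,0,0,0,1]'

```text
t: 13.57
eef_pos: [0.5217, 0.0071, 0.0765]
tool_rot: [-0.002, 0.719, 0.695, -0.002]
contact_force: [-0.0, -0.4, -0.6]
gripper_width: 0.998
grasp_force: 0.0
```

Request:
jog_arm --moves '[0,0,0,0,0,0,0.4,0,0,0,0,0,0,0.4,0,0,0,0,0,0,0.4,0,0,0,0,0,0,0.4,0,0,0,0,0,0,0.4,0,0,0,0,0,0,0.4,0,0,0,0,0,0,0.4,0,0,0,0,0,0,0.4]' --grip_force 40

```text
t: 14.23
eef_pos: [0.5238, 0.0073, 0.0805]
tool_rot: [0.001, 0.719, 0.695, 0.001]
contact_force: [-2.1, -0.2, 5.6]
gripper_width: 0.51
grasp_force: 40.0
```

```bash
python3 plan.py 16 - .523,.0075,.165 .659,.042,.165 .659,.042,.088
python3 - <<'E'
# where is the placed jar's cap (scene), expected well0 position, z base .028
from h import *
c=np.load("c2.npy",allow_pickle=True).item(); t=np.linspace(0,6.28,60)
def hullc(pts): m=cv2.moments(cv2.convexHull(np.float32(pts).reshape(-1,1,2))); return np.array([m["m10"],m["m01"]])/m["m00"]
hsv=cv2.cvtColor(c["color"],cv2.COLOR_BGR2HSV); m=((hsv[...,0]<8)|(hsv[...,0]>172))&(hsv[...,1]>150)&(hsv[...,2]>60)
k,l,st,ce=cv2.connectedComponentsWithStats(m.astype(np.uint8))
for i in range(1,k):
    if st[i,4]>100:
        ys,xs=np.where(l==i); a=hullc(np.c_[xs,ys]); r=least_squares(lambda p:hullc(proj(c,np.vstack([np.c_[p[0]+.0225*np.cos(t),p[1]+.0225*np.sin(t),0*t+z] for z in(.113,.134)])))-a,back(c,a,.12)[:2],diff_step=1e-3); print(st[i],r.x.round(4))
E
```

```text
t 14.23 p [0.5238 0.0073 0.0805] yaw 88.07 tilt 0.11 q [ 0.29  0.49 -0.53  2.01  0.36  0.73 -0.49] F [-2.1 -0.2  5.6] w 0.51 gf 40.0
leg 0 rows 6 row: [ 0.002 -0.006 -0.704  0.005  0.     0.   ] (total units) [ 0.01 -0.03 -4.23  0.03  0.    0.  ]
leg 1 rows 9 row: [0.217 0.749 0.    0.    0.    0.   ] (total units) [1.95 6.74 0.   0.   0.   0.  ]
leg 2 rows 5 row: [ 0.   -0.    0.77  0.    0.    0.  ] (total units) [ 0.   -0.    3.85  0.    0.    0.  ]
[369  96  15  20 177] [ 0.692  -0.0107]
[390 156  23  23 300] [0.5167 0.0105]
```

Request:
jog_arm --moves '[0,0,-0.3,0,0,0,0.4,0,0,-0.7,0,0,0,0.4,0,0,-0.8,0,0,0,0.4,0,0,-0.8,0,0,0,0.4,0,0,-0.8,0,0,0,0.4,0,0,-0.5,0,0,0,0.4,0.1,0.3,-0.3,0,0,0,0.4,0.15,0.5,0,0,0,0,0.4]'

```text
t: 14.9
eef_pos: [0.5399, 0.0114, 0.1646]
tool_rot: [0.001, 0.719, 0.695, 0.0]
contact_force: [0.8, -0.6, -1.2]
gripper_width: 0.513
grasp_force: 40.9
```

Request:
jog_arm --moves '[0.22,0.75,0,0,0,0,0.4,0.22,0.75,0,0,0,0,0.4,0.22,0.75,0,0,0,0,0.4,0.22,0.75,0,0,0,0,0.4,0.22,0.75,0,0,0,0,0.4,0.22,0.75,0,0,0,0,0.4,0.22,0.75,0,0,0,0,0.4,0.12,0.5,0,0,0,0,0.4]'

```text
t: 15.57
eef_pos: [0.657, 0.0418, 0.1617]
tool_rot: [-0.0, 0.719, 0.695, -0.0]
contact_force: [-0.2, 0.1, 0.2]
gripper_width: 0.512
grasp_force: 40.9
```

Request:
jog_arm --moves '[0.04,0.2,0,0,0,0,0.4,0,0,0,0,0,0,0.4,0,0,0,0,0,0,0.4,0,0,0,0,0,0,0.4,0,0,0,0,0,0,0.4,0,0,0,0,0,0,0.4,0,0,0,0,0,0,0.4,0,0,0,0,0,0,0.4]'

```text
t: 16.23
eef_pos: [0.6592, 0.0415, 0.1635]
tool_rot: [0.0, 0.719, 0.695, -0.0]
contact_force: [0.3, -0.7, -1.2]
gripper_width: 0.511
grasp_force: 40.9
```

```bash
python3 plan.py 16 - .659,.042,.104
```

```text
t 16.23 p [0.6592 0.0415 0.1635] yaw 88.07 tilt 0.01 q [ 0.22  0.57 -0.54  1.63  0.33  1.03 -0.45] F [ 0.3 -0.7 -1.2] w 0.511 gf 40.9
leg 0 rows 4 row: [ 0.006 -0.003  0.743  0.     0.001  0.   ] (total units) [ 0.03 -0.01  2.97  0.    0.    0.  ]
```

Request:
jog_arm --moves '[0.03,0,0.3,0,0,0,0.4,0,0,0.5,0,0,0,0.4,0,0,0.5,0,0,0,0.4,0,0,0.5,0,0,0,0.4,0,0,0.5,0,0,0,0.4,0,0,0.4,0,0,0,0.4,0,0,0.3,0,0,0,0.4,0,0,0,0,0,0,0.4]'

```text
t: 16.9
eef_pos: [0.6583, 0.042, 0.1013]
tool_rot: [-0.001, 0.719, 0.695, -0.001]
contact_force: [-0.9, -0.3, -2.2]
gripper_width: 0.511
grasp_force: 40.9
```

```bash
python3 plan.py 16 - .659,.042,.0885
```

```text
t 16.9 p [0.6583 0.042  0.1013] yaw 88.07 tilt 0.16 q [ 0.2   0.64 -0.51  1.67  0.37  0.93 -0.49] F [-0.9 -0.3 -2.2] w 0.511 gf 40.9
leg 0 rows 1 row: [-0.001  0.035  0.641 -0.04   0.005 -0.   ] (total units) [-0.    0.03  0.64 -0.04  0.01 -0.  ]
```

Request:
jog_arm --moves '[0,0,0.3,0,0,0,0.4,0,0,0.3,0,0,0,0.4,0,0,0.15,0,0,0,0.4,0,0,0,0,0,0,0.4,0,0,0,0,0,0,0.4,0,0,0,0,0,0,0.6,0,0,0,0,0,0,0.8,0,0,0,0,0,0,0.9]'

```text
t: 17.57
eef_pos: [0.6595, 0.0421, 0.0884]
tool_rot: [0.0, 0.719, 0.695, 0.0]
contact_force: [0.8, 0.5, 0.5]
gripper_width: 0.864
grasp_force: 0.0
```

Request:
jog_arm --moves '[0,0,-0.5,0,0,0,0.9,0,0,-0.9,0,0,0,1,0,0,-1,0,0,0,1,0,0,-1,0,0,0,1,0,0,-1,0,0,0,1,0,0,-1,0,0,0,1,0,0,-0.5,0,0,0,1,0,0,0,0,0,0,1]'

```text
t: 18.23
eef_pos: [0.661, 0.0427, 0.2097]
tool_rot: [0.002, 0.719, 0.695, 0.002]
contact_force: [0.6, 0.9, 0.8]
gripper_width: 1.004
grasp_force: 0.0
```

```bash
python3 - <<'E'
from station import *
from h import *
w=read_camera("wrist"); c=read_camera("scene")
cv2.imwrite("pics/v1.png",np.vstack([cv2.resize(w["color"],(480,300)),cv2.resize(c["color"][75:310,330:],None,fx=1.25,fy=1.25)[:,:480] if False else cv2.resize(c["color"][75:275,160:480],(480,300))]))
E
python3 plan.py 20 - .659,.042,.25 .472,.09,.25
```

```text
t 18.33 p [0.6592 0.0421 0.2061] yaw 88.06 tilt 0.01 q [ 0.23  0.53 -0.55  1.59  0.3   1.11 -0.43] F [ 0.4 -0.9 -1.1] w 1.001 gf 0.0
leg 0 rows 3 row: [-0.002 -0.004 -0.731  0.     0.001  0.   ] (total units) [-0.01 -0.01 -2.19  0.    0.    0.  ]
leg 1 rows 10 row: [ 0.208 -0.943 -0.     0.     0.     0.   ] (total units) [ 2.08 -9.43 -0.    0.    0.    0.  ]
```

View pics/v1.png

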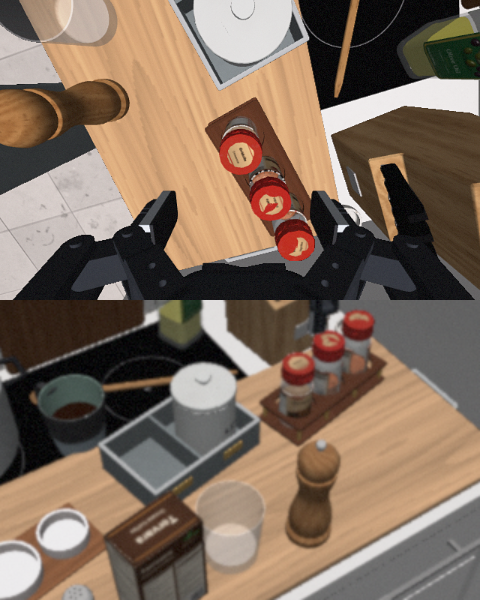

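Both jars stand level in the wells beside the fixed jar, and the mill is upright at front centre. Next is the mill.

Request:
jog_arm --moves '[0,0,-0.8,0,0,0,1,0.1,-0.5,-0.8,0,0,0,1,0.2,-0.95,-0.6,0,0,0,1,0.2,-0.95,0,0,0,0,1,0.2,-0.95,0,0,0,0,1,0.2,-0.95,0,0,0,0,1,0.2,-0.95,0,0,0,0,1,0.2,-0.95,0,0,0,0,1]'

```text
t: 19.0
eef_pos: [0.5345, 0.0722, 0.2486]
tool_rot: [-0.001, 0.719, 0.695, -0.001]
contact_force: [1.2, -0.1, 0.2]
gripper_width: 0.998
grasp_force: 0.0
```

Request:
jog_arm --moves '[0.2,-0.95,0,0,0,0,1,0.2,-0.95,0,0,0,0,1,0.2,-0.95,0,0,0,0,1,0.2,-0.3,0,0,0,0,1,0.1,0,0,0,0,0,1,0,0,0,0,0,0,1,0,0,0,0,0,0,1,0,0,0,0,0,0,1]'

```text
t: 19.67
eef_pos: [0.4748, 0.0922, 0.25]
tool_rot: [-0.0, 0.719, 0.695, 0.0]
contact_force: [0.8, 0.3, -0.9]
gripper_width: 0.999
grasp_force: 0.0
```

```bash
python3 - <<'E'
from station import *
from h import *
c=read_camera("scene"); w=read_camera("wrist"); s=read_camera("side")
h=cv2.hconcat([cv2.resize(c["color"][160:245,340:400],(360,510)),cv2.resize(w["color"],(440,275),interpolation=cv2.INTER_AREA) if False else cv2.copyMakeBorder(cv2.resize(w["color"],(440,275)),0,235,0,0,cv2.BORDER_CONSTANT)])
cv2.imwrite("pics/m1.png",h)
print(proj(c,[(.473,.0895,.02),(.473,.0895,.161),(.473,.0895,.186)]).round(1), proj(w,[(.473,.0895,.02),(.473,.0895,.161),(.473,.0895,.186)]).round(1))
# knob: brightest low-saturation blob near prediction
for n,cam in(("scene",c),("side",s),("wrist",w)):
    u,v=proj(cam,[(.473,.0895,.186)])[0].astype(int); r=18 if n=="wrist" else 9
    if not(r<u<640-r and r<v<400-r): continue
    p=cam["color"][v-r:v+r,u-r:u+r].astype(float); m=(p.min(2)>110)&(p.max(2)-p.min(2)<40); ys,xs=np.where(m)
    if len(xs): a=(xs.mean()+u-r,ys.mean()+v-r); print(n,len(xs),np.round(a,1),back(cam,a,.186).round(4))
E
python3 plan.py 20 - .473,.0895,.142
```

```text
[[365.8 228.3]
 [371.8 180.4]
 [373.  170.6]] [[323.2 168.6]
 [322.3 205.7]
 [322.1 217.1]]
scene 35 [373.9 170.7] [0.4724 0.0882 0.186 ]
side 112 [351.5 157.9] [0.4933 0.0815 0.186 ]
wrist 201 [320.4 215.4] [0.4718 0.0908 0.186 ]
t 19.82 p [0.4745 0.0923 0.2501] yaw 88.03 tilt 0.02 q [ 0.27  0.2  -0.66  1.94  0.14  1.04 -0.49] F [ 0.4 -0.5  0.2] w 0.998 gf 0.0
leg 0 rows 6 row: [-0.024 -0.011  0.901 -0.001 -0.001  0.   ] (total units) [-0.14 -0.07  5.41 -0.   -0.    0.  ]
```

Request:
jog_arm --moves '[-0.14,-0.1,0.5,0,0,0,1,0,0,0.9,0,0,0,1,0,0,1,0,0,0,1,0,0,1,0,0,0,1,0,0,1,0,0,0,1,0,0,0.7,0,0,0,1,0,0,0.3,0,0,0,1,0,0,0,0,0,0,1]'

```text
t: 20.48
eef_pos: [0.4706, 0.0893, 0.1406]
tool_rot: [-0.001, 0.719, 0.695, -0.001]
contact_force: [0.1, -0.0, 0.5]
gripper_width: 1.002
grasp_force: 0.0
```

Request:
jog_arm --moves '[0,0,0,0,0,0,0.4,0,0,0,0,0,0,0.4,0,0,0,0,0,0,0.4,0,0,0,0,0,0,0.4,0,0,0,0,0,0,0.4,0,0,0,0,0,0,0.4,0,0,0,0,0,0,0.4,0,0,0,0,0,0,0.4]' --grip_force 40

```text
t: 21.15
eef_pos: [0.4729, 0.0901, 0.1436]
tool_rot: [0.001, 0.719, 0.695, 0.001]
contact_force: [-0.6, 0.5, 5.4]
gripper_width: 0.547
grasp_force: 40.5
```

```bash
python3 plan.py 18 - .472,.0895,.335 .511,.461,.335 .511,.461,.152
```

```text
t 21.15 p [0.4729 0.0901 0.1436] yaw 88.06 tilt 0.15 q [ 0.21  0.34 -0.62  2.06  0.27  0.82 -0.6 ] F [-0.6  0.5  5.4] w 0.547 gf 40.5
leg 0 rows 11 row: [-0.002 -0.002 -0.87   0.003 -0.    -0.   ] (total units) [-0.03 -0.02 -9.57  0.04 -0.   -0.  ]
leg 1 rows 21 row: [0.887 0.063 0.    0.    0.    0.   ] (total units) [18.63  1.32  0.    0.    0.    0.  ]
leg 2 rows 11 row: [ 0.    -0.     0.832  0.     0.     0.   ] (total units) [ 0.   -0.    9.15  0.    0.    0.  ]
```

Request:
jog_arm --moves '[0,0,-0.2,0,0,0,0.4,0,0,-0.5,0,0,0,0.4,0,0,-0.8,0,0,0,0.4,0,0,-0.9,0,0,0,0.4,0,0,-1,0,0,0,0.4,0,0,-1,0,0,0,0.4,0,0,-1,0,0,0,0.4,0,0,-1,0,0,0,0.4]'

```text
t: 21.82
eef_pos: [0.4715, 0.0899, 0.2721]
tool_rot: [0.0, 0.719, 0.695, 0.0]
contact_force: [2.1, 0.2, -1.4]
gripper_width: 0.546
grasp_force: 41.4
```

Request:
jog_arm --moves '[0,0,-1,0,0,0,0.4,0.1,0,-0.8,0,0,0,0.4,0.3,0.03,-0.5,0,0,0,0.4,0.5,0.05,-0.1,0,0,0,0.4,0.7,0.05,0,0,0,0,0.4,0.8,0.06,0,0,0,0,0.4,0.9,0.06,0,0,0,0,0.4,0.9,0.06,0,0,0,0,0.4]'

```text
t: 22.48
eef_pos: [0.4803, 0.175, 0.3175]
tool_rot: [-0.0, 0.719, 0.695, -0.001]
contact_force: [0.1, -0.2, -1.6]
gripper_width: 0.546
grasp_force: 41.4
```

Request:
jog_arm --moves '[0.9,0.06,0,0,0,0,0.4,0.9,0.06,0,0,0,0,0.4,0.9,0.06,0,0,0,0,0.4,0.9,0.06,0,0,0,0,0.4,0.9,0.06,0,0,0,0,0.4,0.9,0.06,0,0,0,0,0.4,0.9,0.06,0,0,0,0,0.4,0.9,0.06,0,0,0,0,0.4]'

```text
t: 23.15
eef_pos: [0.4945, 0.3188, 0.3172]
tool_rot: [-0.001, 0.719, 0.695, -0.001]
contact_force: [-1.0, 0.5, -1.1]
gripper_width: 0.545
grasp_force: 41.4
```

```bash
python3 plan.py 18 - .511,.461,.32 .511,.461,.154
```

```text
t 23.15 p [0.4945 0.3188 0.3172] yaw 88.12 tilt 0.11 q [-0.1   0.36 -0.75  1.62  0.25  1.26 -0.93] F [-1.   0.5 -1.1] w 0.545 gf 41.4
leg 0 rows 8 row: [ 0.892  0.074 -0.018 -0.003  0.001 -0.   ] (total units) [ 7.14  0.59 -0.15 -0.03  0.01 -0.  ]
leg 1 rows 10 row: [ 0.   -0.    0.83  0.    0.    0.  ] (total units) [ 0.  -0.   8.3  0.   0.   0. ]
```

Request:
jog_arm --moves '[0.9,0.07,0,0,0,0,0.4,0.9,0.07,0,0,0,0,0.4,0.9,0.07,0,0,0,0,0.4,0.9,0.07,0,0,0,0,0.4,0.9,0.07,0,0,0,0,0.4,0.9,0.07,0,0,0,0,0.4,0.7,0.07,0,0,0,0,0.4,0.5,0.05,0,0,0,0,0.4]'

```text
t: 23.82
eef_pos: [0.5092, 0.451, 0.3169]
tool_rot: [-0.001, 0.718, 0.696, -0.001]
contact_force: [-0.6, 0.3, -1.2]
gripper_width: 0.545
grasp_force: 41.4
```

Request:
jog_arm --moves '[0.3,0.03,0,0,0,0,0.4,0.1,0.02,0,0,0,0,0.4,0,0,0.2,0,0,0,0.4,0,0,0.5,0,0,0,0.4,0,0,0.5,0,0,0,0.4,0,0,0.3,0,0,0,0.4,0,0,0,0,0,0,0.4,0,0,0,0,0,0,0.4]'

```text
t: 24.48
eef_pos: [0.5119, 0.4559, 0.2875]
tool_rot: [0.0, 0.719, 0.695, -0.001]
contact_force: [0.1, -0.2, -0.8]
gripper_width: 0.546
grasp_force: 41.4
```

```bash
python3 - <<'E'
from station import *
from h import *
w=read_camera("wrist"); c=read_camera("scene"); np.save("w3.npy",w,allow_pickle=True)
img=w["color"].copy(); t=np.linspace(0,2*np.pi,60)
x,y,a=.5278,.4291,.477
for v,r in((.036,.0365),(-.045,.028)):
    cx,cy=x-np.sin(a)*v,y+np.cos(a)*v
    cv2.polylines(img,[proj(w,np.c_[cx+r*np.cos(t),cy+r*np.sin(t),0*t+.048]).round().astype(int)],True,(0,255,0),1); print(cx,cy)
sc=cv2.resize(c["color"][190:310,110:300],None,fx=2,fy=2)
cv2.imwrite("pics/w3.png",cv2.copyMakeBorder(cv2.resize(img[:,:],None,fx=1.2,fy=1.2)[:480],0,0,0,0,cv2.BORDER_CONSTANT)); cv2.imwrite("pics/s3.png",sc)
E
python3 plan.py
```

```text
0.511271819796644 0.46108154560313475
0.548460225254195 0.3891230679960815
t 24.58 p [0.512  0.4566 0.2887] yaw 88.05 tilt 0.03 q [-0.35  0.55 -0.72  1.42  0.36  1.31 -1.12] F [-0.4 -0.7 -1.8] w 0.544 gf 41.4
```

View pics/w3.png

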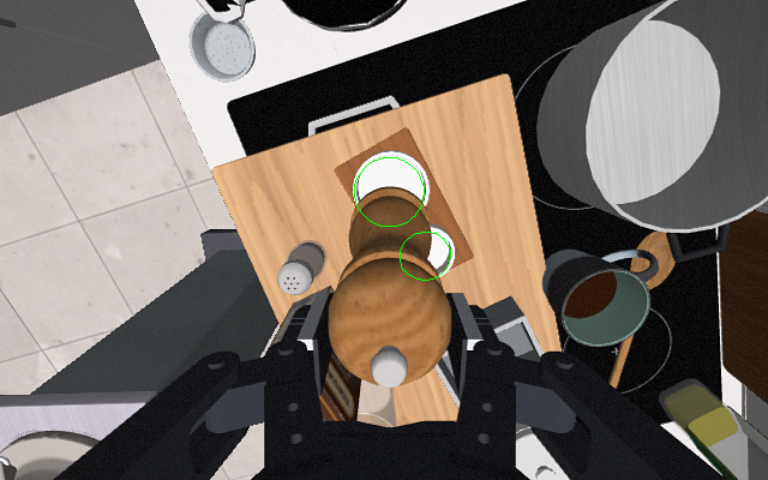

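The wrist view shows the wide cup rim centred at (392,189) and the prediction at (390,191), about 2 mm apart. The mill hangs straight over it. Lowering.

Request:
jog_arm --moves '[0.25,0,0.3,0,0,0,0.4,0,0,0.6,0,0,0,0.4,0,0,0.8,0,0,0,0.4,0,0,0.8,0,0,0,0.4,0,0,0.8,0,0,0,0.4,0,0,0.8,0,0,0,0.4,0,0,0.5,0,0,0,0.4,0,0,0,0,0,0,0.4]'

```text
t: 25.25
eef_pos: [0.511, 0.4603, 0.1928]
tool_rot: [0.0, 0.719, 0.695, -0.002]
contact_force: [-0.0, -0.6, -2.1]
gripper_width: 0.549
grasp_force: 41.4
```

Request:
jog_arm --moves '[0,0,0.3,0,0,0,0.4,0,0,0.4,0,0,0,0.4,0,0,0.4,0,0,0,0.4,0,0,0.4,0,0,0,0.4,0,0,0.2,0,0,0,0.4,0,0,0,0,0,0,0.4,0,0,0,0,0,0,0.4,0,0,0,0,0,0,0.4]'

```text
t: 25.92
eef_pos: [0.5122, 0.4619, 0.1627]
tool_rot: [-0.0, 0.719, 0.695, 0.0]
contact_force: [0.6, 0.6, -1.4]
gripper_width: 0.543
grasp_force: 41.4
```

```bash
python3 plan.py 18 - .512,.4615,.1545
```

```text
t 25.92 p [0.5122 0.4619 0.1627] yaw 88.06 tilt 0.04 q [-0.38  0.66 -0.68  1.54  0.45  1.1  -1.19] F [ 0.6  0.6 -1.4] w 0.543 gf 41.4
leg 0 rows 1 row: [-0.022 -0.01   0.41   0.006 -0.009 -0.   ] (total units) [-0.02 -0.01  0.41  0.01 -0.01 -0.  ]
```

Request:
jog_arm --moves '[0,0,0.2,0,0,0,0.4,0,0,0.15,0,0,0,0.4,0,0,0.08,0,0,0,0.4,0,0,0,0,0,0,0.4,0,0,0,0,0,0,0.4,0,0,0,0,0,0,0.6,0,0,0,0,0,0,0.8,0,0,0,0,0,0,0.9]'

```text
t: 26.58
eef_pos: [0.5121, 0.4616, 0.1537]
tool_rot: [0.0, 0.719, 0.695, 0.0]
contact_force: [-0.2, 0.3, 0.2]
gripper_width: 0.866
grasp_force: 0.0
```

Request:
jog_arm --moves '[0,0,-0.4,0,0,0,1,0,0,-0.8,0,0,0,1,0,0,-1,0,0,0,1,0,0,-1,0,0,0,1,0,0,-1,0,0,0,1,0,0,-0.6,0,0,0,1,0,0,0,0,0,0,1,0,0,0,0,0,0,1]'

```text
t: 27.25
eef_pos: [0.5122, 0.4618, 0.2501]
tool_rot: [0.0, 0.719, 0.695, 0.001]
contact_force: [0.4, 0.0, 0.3]
gripper_width: 1.001
grasp_force: 0.0
```

```bash
python3 - <<'E'
from station import *
from h import *
w=read_camera("wrist"); c=read_camera("scene"); s=read_camera("side"); np.save("c4.npy",c,allow_pickle=True); np.save("w4.npy",w,allow_pickle=True); np.save("s4.npy",s,allow_pickle=True)
a=cv2.resize(c["color"][150:310,110:310],(500,400),interpolation=cv2.INTER_CUBIC); b=cv2.resize(w["color"],(320,200)); d=cv2.resize(s["color"][150:290,120:330],(300,200))
img=np.zeros((600,620,3),np.uint8); img[:400,:500]=a; img[400:,:320]=b; img[400:,320:]=d; cv2.imwrite("pics/m4.png",img)
E
python3 plan.py 18 60 .512,.4615,.25 .415,.388,.25
```

```text
t 27.4 p [0.5117 0.4609 0.248 ] yaw 88.07 tilt 0.14 q [-0.36  0.58 -0.71  1.46  0.39  1.24 -1.15] F [-0.7  0.4  0.8] w 0.999 gf 0.0
leg 0 rows 8 row: [ 0.004  0.002 -0.012 -0.002  0.004  0.877] (total units) [ 0.03  0.02 -0.1  -0.01  0.03  7.02]
leg 1 rows 7 row: [-0.801 -0.338 -0.     0.     0.     0.   ] (total units) [-5.61 -2.36 -0.    0.    0.    0.  ]
```

View pics/m4.png

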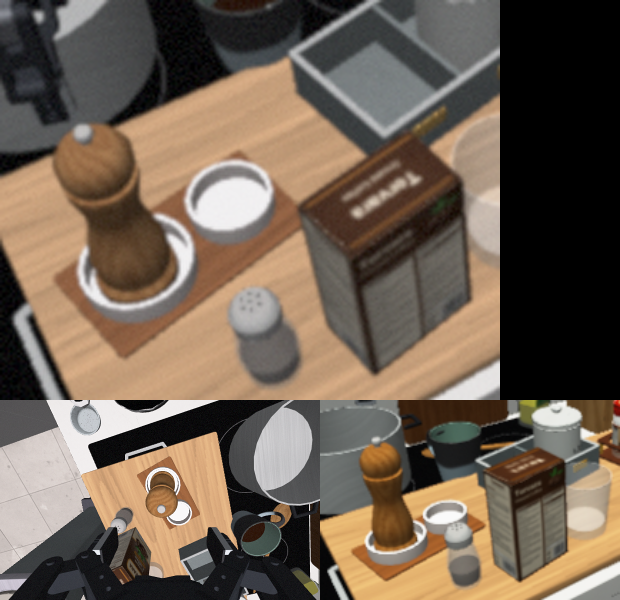

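The mill stands upright in the wide cup, and the narrow cup is empty. Next, the salt's position by segmentation.

```bash
cat > salt.py <<'E'
from h import *
t=np.linspace(0,2*np.pi,60)
mod=lambda x,y:np.vstack([np.c_[x+r*np.cos(t),y+r*np.sin(t),0*t+.02+z] for z,r in((0,.021),(.003,.022),(.074,.0215),(.082,.017),(.088,.011))])
def hull(P): return cv2.convexHull(np.float32(P).reshape(-1,1,2))
def cen(P): m=cv2.moments(hull(P)); return np.array([m["m10"],m["m01"]])/m["m00"]
D=[]
for n in("c4","s4","w4"):
    c=np.load(n+".npy",allow_pickle=True).item(); u=proj(c,[(.412,.387,.06)])[0].astype(int); r=32
    hsv=cv2.cvtColor(c["color"],cv2.COLOR_BGR2HSV); m=(cv2.blur(hsv[...,1],(3,3))<75).astype(np.uint8); k=np.zeros_like(m); k[max(0,u[1]-r):u[1]+r,max(0,u[0]-r):u[0]+r]=1; m=cv2.morphologyEx(m*k,cv2.MORPH_OPEN,np.ones((3,3)))
    q,l,st,ce=cv2.connectedComponentsWithStats(m); 
    if q<2: continue
    i=1+np.argmin([np.linalg.norm(e-u)for e in ce[1:]]); ys,xs=np.where(l==i); P=np.c_[xs,ys]; a=cen(P); b=cv2.boundingRect(hull(proj(c,mod(.412,.387))))
    r1=least_squares(lambda p:cen(proj(c,mod(*p)))-a,(.412,.387),diff_step=1e-3).x; print(n,st[i],"model bbox",b,a.round(1),r1.round(4),cv2.boundingRect(hull(proj(c,mod(*r1)))))
E
python3 salt.py
```

```text
c4 [200 264  30  41 884] model bbox (198, 265, 34, 45) [214.9 284.1] [0.4179 0.3859] (198, 262, 34, 45)
s4 [ 187  228   45   53 1324] model bbox (205, 235, 29, 51) [209.7 251.6] [0.4463 0.3994] (195, 227, 29, 49)
w4 [ 209  215   60   55 1944] model bbox (213, 210, 54, 60) [242.7 246.4] [0.4138 0.379 ] (216, 215, 53, 61)
```

Request:
jog_arm --moves '[0,0,-0.3,0,0,0.88,1,0,0,0,0,0,0.88,1,0,0,0,0,0,0.88,1,0,0,0,0,0,0.88,1,0,0,0,0,0,0.88,1,0,0,0,0,0,0.88,1,0,0,0,0,0,0.88,1,0,0,0,0,0,0.86,1]'

```text
t: 28.07
eef_pos: [0.5117, 0.4611, 0.2541]
tool_rot: [0.0, 0.867, 0.499, -0.001]
contact_force: [0.0, 0.1, 0.1]
gripper_width: 1.0
grasp_force: 0.0
```

Request:
jog_arm --moves '[-0.8,-0.3,0,0,0,0,1,-0.8,-0.3,0,0,0,0,1,-0.8,-0.3,0,0,0,0,1,-0.8,-0.3,0,0,0,0,1,-0.8,-0.3,0,0,0,0,1,-0.8,-0.3,0,0,0,0,1,-0.7,-0.5,0,0,0,0,1,0,0,0,0,0,0,1]'

```text
t: 28.73
eef_pos: [0.4143, 0.3878, 0.2546]
tool_rot: [0.001, 0.866, 0.501, -0.002]
contact_force: [-0.5, 0.6, -0.7]
gripper_width: 0.998
grasp_force: 0.0
```

```bash
cat > salt2.py <<'E'
from station import *
from h import *
from salt import mod,hull,cen
s=np.load("s4.npy",allow_pickle=True).item(); print("side model",cv2.boundingRect(hull(proj(s,mod(.417,.385)))),"seen x~209-232, y 235-281")
for _ in range(2): w=read_camera("wrist")
c=w; u=proj(c,[(.417,.385,.08)])[0].astype(int); print("u",u)
hsv=cv2.cvtColor(c["color"],cv2.COLOR_BGR2HSV); m=(cv2.blur(hsv[...,1],(3,3))<75).astype(np.uint8); k=np.zeros_like(m); r=70; k[max(0,u[1]-r):u[1]+r,max(0,u[0]-r):u[0]+r]=1; m=cv2.morphologyEx(m*k,cv2.MORPH_OPEN,np.ones((3,3)))
q,l,st,ce=cv2.connectedComponentsWithStats(m)
for i in range(1,q):
    if st[i,4]>200: print(st[i],ce[i].round(1))
for p in((.412,.385),(.417,.385)): print(p,cv2.boundingRect(hull(proj(c,mod(*p)))), "dome",proj(c,[(*p,.108)])[0].round(1))
cv2.imwrite("pics/w5.png",w["color"]); np.save("w5.npy",w,allow_pickle=True)
E
python3 salt2.py; python3 plan.py 18 60 .417,.385,.25
```

```text
c4 [200 264  30  41 884] model bbox (198, 265, 34, 45) [214.9 284.1] [0.4179 0.3859] (198, 262, 34, 45)
s4 [ 187  228   45   53 1324] model bbox (205, 235, 29, 51) [209.7 251.6] [0.4463 0.3994] (195, 227, 29, 49)
w4 [ 209  215   60   55 1944] model bbox (213, 210, 54, 60) [242.7 246.4] [0.4138 0.379 ] (216, 215, 53, 61)
side model (205, 234, 30, 50) seen x~209-232, y 235-281
u [326 179]
[ 307  154   36   44 1280] [324.5 175.7]
[ 256  180  113   69 4278] [305.4 224.9]
(0.412, 0.385) (301, 152, 43, 53) dome [322.3 188.5]
(0.417, 0.385) (305, 150, 43, 53) dome [326.8 186.1]
t 28.83 p [0.417  0.389  0.2551] yaw 60.0 tilt 0.05 q [-0.33  0.36 -0.66  1.75  0.24  1.12 -1.6 ] F [1.5 0.4 0.2] w 0.998 gf 0.0
leg 0 rows 1 row: [-0.175  0.098  0.257  0.003  0.012  0.001] (total units) [-0.17  0.1   0.26  0.    0.01  0.  ]
```

The pack's corner is only about 46 mm from the shaker. I'll turn the hand square to the pack, with its narrow side facing the pack, before descending.

Request:
jog_arm --moves '[0,0,0,0,0,-0.9,1,0,0,0,0,0,-0.9,1,0,0,0,0,0,-0.9,1,0,0,0,0,0,-0.9,1,0,0,0,0,0,-0.9,1,0,0,0,0,0,-0.9,1,0,0,0,0,0,-0.9,1,0,0,0,0,0,-0.9,1]'

```text
t: 29.5
eef_pos: [0.4181, 0.3896, 0.2551]
tool_rot: [-0.0, 0.714, 0.7, -0.0]
contact_force: [-0.1, -0.3, -0.1]
gripper_width: 1.001
grasp_force: 0.0
```

Request:
jog_arm --moves '[0,0,0,0,0,-0.9,1,0,0,0,0,0,-0.9,1,0,0,0,0,0,-0.9,1,0,0,0,0,0,-0.9,1,0,0,0,0,0,-0.9,1,0,0,0,0,0,-0.9,1,0,0,0,0,0,-0.9,1,0,0,0,0,0,0,1]'

```text
t: 30.17
eef_pos: [0.4181, 0.3896, 0.255]
tool_rot: [-0.0, 0.544, 0.839, -0.0]
contact_force: [0.7, 0.6, 0.3]
gripper_width: 1.004
grasp_force: 0.0
```

```bash
python3 - <<'E'
from station import *
from h import *
from salt import mod,hull
for _ in range(2): c=read_camera("wrist")
u=proj(c,[(.4155,.385,.08)])[0].astype(int); hsv=cv2.cvtColor(c["color"],cv2.COLOR_BGR2HSV); m=(cv2.blur(hsv[...,1],(3,3))<75).astype(np.uint8); k=np.zeros_like(m); r=60; k[max(0,u[1]-r):u[1]+r,max(0,u[0]-r):u[0]+r]=1; m=cv2.morphologyEx(m*k,cv2.MORPH_OPEN,np.ones((3,3)))
q,l,st,ce=cv2.connectedComponentsWithStats(m)
for i in range(1,q):
    if st[i,4]>200: print(st[i],ce[i].round(1))
print(cv2.boundingRect(hull(proj(c,mod(.4155,.385)))))
x,y,a=.4302,.2912,-2.7158
P=np.array([(x+np.cos(a)*p-np.sin(a)*q,y+np.sin(a)*p+np.cos(a)*q,.169) for p,q in((.029,.046),(-.029,.046),(-.029,-.046),(.029,-.046))])
img=c["color"].copy(); cv2.polylines(img,[proj(c,P).round().astype(int)],True,(0,255,0),1); cv2.polylines(img,[hull(proj(c,mod(.4155,.385))).round().astype(int)],True,(0,255,0),1)
cv2.imwrite("pics/w6.png",img); print(P.round(3).tolist(),proj(c,P).round(0).tolist())
E
python3 plan.py 18 114.4 .4143,.3877,.25 .4143,.3877,.059
```

```text
c4 [200 264  30  41 884] model bbox (198, 265, 34, 45) [214.9 284.1] [0.4179 0.3859] (198, 262, 34, 45)
s4 [ 187  228   45   53 1324] model bbox (205, 235, 29, 51) [209.7 251.6] [0.4463 0.3994] (195, 227, 29, 49)
w4 [ 209  215   60   55 1944] model bbox (213, 210, 54, 60) [242.7 246.4] [0.4138 0.379 ] (216, 215, 53, 61)
[261 119   7  52 264] [263.2 140.3]
[ 304  154   36   44 1276] [321.9 175.7]
[ 270  203   53   36 1654] [298.7 221.3]
(299, 150, 43, 54)
[[0.423, 0.237, 0.169], [0.476, 0.261, 0.169], [0.438, 0.345, 0.169], [0.385, 0.321, 0.169]] [[263.0, 348.0], [326.0, 348.0], [325.0, 259.0], [255.0, 260.0]]
t 30.27 p [0.4178 0.3895 0.2552] yaw 113.84 tilt 0.05 q [-0.2   0.41 -0.85  1.74  0.33  1.15 -0.73] F [-0.9  0.2  0. ] w 1.0 gf 0.0
leg 0 rows 1 row: [-0.013 -0.195  0.261 -0.01  -0.007 -0.139] (total units) [-0.01 -0.19  0.26 -0.01 -0.01 -0.14]
leg 1 rows 11 row: [ 0.    -0.     0.868  0.     0.     0.   ] (total units) [ 0.   -0.    9.55  0.    0.    0.  ]
```

Run:
```python
import cv2
i=cv2.imread("pics/w6.png"); 
for x in(265,285,305,318): print(x,[(y,*i[y-1:y+2,x-2:x+3].reshape(-1,3).mean(0).astype(int)) for y in range(196,290,6)])
```

```text
265 [(196, np.int64(123), np.int64(168), np.int64(217)), (202, np.int64(122), np.int64(166), np.int64(215)), (208, np.int64(121), np.int64(165), np.int64(214)), (214, np.int64(119), np.int64(163), np.int64(211)), (220, np.int64(119), np.int64(163), np.int64(210)), (226, np.int64(119), np.int64(164), np.int64(211)), (232, np.int64(121), np.int64(166), np.int64(214)), (238, np.int64(113), np.int64(153), np.int64(198)), (244, np.int64(72), np.int64(95), np.int64(122)), (250, np.int64(62), np.int64(70), np.int64(80)), (256, np.int64(52), np.int64(60), np.int64(69)), (262, np.int64(48), np.int64(62), np.int64(86)), (268, np.int64(40), np.int64(73), np.int64(116)), (274, np.int64(39), np.int64(74), np.int64(117)), (280, np.int64(38), np.int64(73), np.int64(116)), (286, np.int64(38), np.int64(70), np.int64(111))]
285 [(196, np.int64(121), np.int64(165), np.int64(214)), (202, np.int64(106), np.int64(143), np.int64(183)), (208, np.int64(83), np.int64(86), np.int64(90)), (214, np.int64(87), np.int64(94), np.int64(99)), (220, np.int64(87), np.int64(94), np.int64(99)), (226, np.int64(87), np.int
[... 1422 characters left out ...]
(139)), (208, np.int64(89), np.int64(95), np.int64(98)), (214, np.int64(82), np.int64(88), np.int64(94)), (220, np.int64(81), np.int64(88), np.int64(93)), (226, np.int64(85), np.int64(91), np.int64(96)), (232, np.int64(82), np.int64(88), np.int64(94)), (238, np.int64(82), np.int64(90), np.int64(97)), (244, np.int64(86), np.int64(92), np.int64(98)), (250, np.int64(99), np.int64(107), np.int64(113)), (256, np.int64(45), np.int64(52), np.int64(65)), (262, np.int64(37), np.int64(66), np.int64(104)), (268, np.int64(38), np.int64(74), np.int64(116)), (274, np.int64(39), np.int64(76), np.int64(120)), (280, np.int64(39), np.int64(75), np.int64(120)), (286, np.int64(41), np.int64(77), np.int64(121))]
```

Request:
jog_arm --moves '[0.06,-0.19,0.4,0,0,-0.14,1,0,0,0.8,0,0,0,1,0,0,0.8,0,0,0,1,0,0,0.8,0,0,0,1,0,0,0.8,0,0,0,1,0,0,0.6,0,0,0,1,0,0,0.4,0,0,0,1,0,0,0,0,0,0,1]'

```text
t: 30.93
eef_pos: [0.4125, 0.3881, 0.1618]
tool_rot: [-0.0, 0.541, 0.841, -0.001]
contact_force: [-0.1, -0.2, -0.7]
gripper_width: 1.003
grasp_force: 0.0
```

Request:
jog_arm --moves '[0,0,0.4,0,0,0,1,0,0,0.7,0,0,0,1,0,0,0.8,0,0,0,1,0,0,0.8,0,0,0,1,0,0,0.8,0,0,0,1,0,0,0.8,0,0,0,1,0,0,0.5,0,0,0,1,0,0,0.3,0,0,0,1]'

```text
t: 31.6
eef_pos: [0.4128, 0.3884, 0.0601]
tool_rot: [-0.0, 0.541, 0.841, -0.001]
contact_force: [-0.1, -0.9, 0.9]
gripper_width: 1.004
grasp_force: 0.0
```

Request:
jog_arm --moves '[0,0,0,0,0,0,0.9,0,0,0,0,0,0,0.4,0,0,0,0,0,0,0.4,0,0,0,0,0,0,0.4,0,0,0,0,0,0,0.4,0,0,0,0,0,0,0.4,0,0,0,0,0,0,0.4,0,0,0,0,0,0,0.4]' --grip_force 40

```text
t: 32.27
eef_pos: [0.4138, 0.3896, 0.0629]
tool_rot: [0.0, 0.541, 0.841, 0.001]
contact_force: [0.1, -0.8, 5.8]
gripper_width: 0.412
grasp_force: 39.6
```

```bash
python3 plan.py 16 - .4138,.389,.22
```

```text
t 32.27 p [0.4138 0.3896 0.0629] yaw 114.54 tilt 0.12 q [-0.32  0.63 -0.72  1.91  0.56  0.81 -0.91] F [ 0.1 -0.8  5.8] w 0.412 gf 39.6
leg 0 rows 10 row: [-0.002  0.    -0.786  0.003 -0.001 -0.   ] (total units) [-0.02  0.   -7.86  0.03 -0.01 -0.  ]
```

Grip width is 35 mm where I expected about 43 mm. I'll check the shaker before lifting.

Run:
```python
from station import *
from h import *
c=read_camera("scene"); s=read_camera("side"); w=read_camera("wrist"); np.save("c7.npy",c,allow_pickle=True)
b=[c["color"][225:315,180:270],s["color"][205:295,170:260]]
cv2.imwrite("pics/g7.png",np.hstack([cv2.resize(x,(400,400),interpolation=cv2.INTER_CUBIC) for x in b]))
```

```text
(no output)
```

View pics/g7.png

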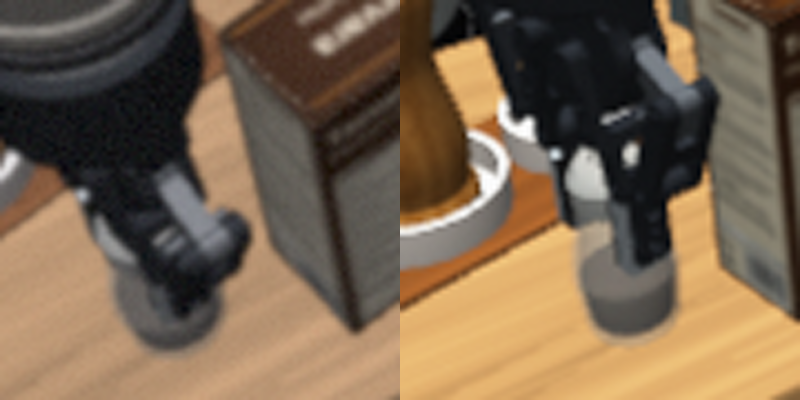

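The shaker is upright and held at its narrower neck under the grey top, with the hand clear of the pack. Lifting.

Request:
jog_arm --moves '[0,0,-0.3,0,0,0,0.35,0,0,-0.6,0,0,0,0.35,0,0,-0.9,0,0,0,0.35,0,0,-1,0,0,0,0.35,0,0,-1,0,0,0,0.35,0,0,-1,0,0,0,0.35,0,0,-1,0,0,0,0.35,0,0,-1,0,0,0,0.35]'

```text
t: 33.08
eef_pos: [0.4129, 0.3889, 0.1996]
tool_rot: [0.0, 0.54, 0.841, 0.0]
contact_force: [0.5, 0.4, -0.9]
gripper_width: 0.415
grasp_force: 39.7
```

Request:
jog_arm --moves '[0,0,-0.8,0,0,0.3,0.35,0,0,-0.4,0,0,0.6,0.35,0,0,0,0,0,0.9,0.35,0,0,0,0,0,1,0.35,0,0,0,0,0,1,0.35,0,0,0,0,0,1,0.35,0,0,0,0,0,1,0.35,0,0,0,0,0,1,0.35]'

```text
t: 33.75
eef_pos: [0.4129, 0.3889, 0.2226]
tool_rot: [-0.0, 0.724, 0.689, 0.0]
contact_force: [0.5, 0.0, -0.6]
gripper_width: 0.413
grasp_force: 39.7
```

Request:
jog_arm --moves '[0,0,0,0,0,1,0.35,0,0,0,0,0,1,0.35,0,0,0,0,0,1,0.35,0,0,0,0,0,1,0.35,0,0,0,0,0,1,0.35,0,0,0,0,0,1,0.35,0,0,0,0,0,1,0.35,0,0,0,0,0,1,0.35]'

```text
t: 34.42
eef_pos: [0.4128, 0.389, 0.2226]
tool_rot: [-0.0, 0.886, 0.463, 0.0]
contact_force: [0.4, -0.1, 0.1]
gripper_width: 0.416
grasp_force: 39.7
```

Request:
jog_arm --moves '[0,0,0,0,0,1,0.35,0,0,0,0,0,1,0.35,0,0,0,0,0,1,0.35,0,0,0,0,0,1,0.35,0,0,0,0,0,1,0.35,0,0,0,0,0,1,0.35,0,0,0,0,0,0.3,0.35,0,0,0,0,0,0,0.35]'

```text
t: 35.08
eef_pos: [0.4129, 0.3891, 0.2224]
tool_rot: [-0.0, 0.965, 0.26, 0.0]
contact_force: [-0.1, -0.5, -1.5]
gripper_width: 0.418
grasp_force: 39.7
```

```bash
python3 plan.py 16 27.3 .5533,.3917,.22 .5533,.3917,.0729
```

```text
t 35.08 p [0.4129 0.3891 0.2224] yaw 30.2 tilt 0.03 q [-0.43  0.36 -0.54  1.8   0.21  1.04 -2.1 ] F [-0.1 -0.5 -1.5] w 0.418 gf 39.7
leg 0 rows 8 row: [ 0.767  0.427  0.015 -0.    -0.001  0.091] (total units) [ 6.13  3.42  0.12 -0.   -0.01  0.72]
leg 1 rows 10 row: [ 0.    -0.     0.736  0.     0.     0.   ] (total units) [ 0.   -0.    7.36  0.    0.    0.  ]
```

Request:
jog_arm --moves '[0.3,0.17,0,0,0,0.2,0.35,0.6,0.33,0,0,0,0.2,0.35,0.8,0.45,0,0,0,0.2,0.35,0.8,0.45,0,0,0,0.1,0.35,0.8,0.45,0,0,0,0,0.35,0.8,0.45,0,0,0,0,0.35,0.8,0.45,0,0,0,0,0.35,0.6,0.33,0,0,0,0,0.35]'

```text
t: 35.75
eef_pos: [0.5425, 0.3848, 0.2213]
tool_rot: [0.0, 0.972, 0.235, 0.0]
contact_force: [-0.6, -0.2, -0.1]
gripper_width: 0.41
grasp_force: 39.7
```

Request:
jog_arm --moves '[0.4,0.22,0,0,0,0,0.35,0.2,0.12,0,0,0,0,0.35,0.03,0,0,0,0,0,0.35,0,0,0,0,0,0,0.35,0,0,0,0,0,0,0.35,0,0,0,0,0,0,0.35,0,0,0,0,0,0,0.35,0,0,0,0,0,0,0.35]'

```text
t: 36.42
eef_pos: [0.5532, 0.386, 0.2219]
tool_rot: [0.0, 0.972, 0.237, 0.0]
contact_force: [0.6, 0.6, -0.1]
gripper_width: 0.415
grasp_force: 39.7
```

```bash
python3 - <<'E'
from station import *
from h import *
w=read_camera("wrist"); cv2.imwrite("pics/w8.png",w["color"]); np.save("w8.npy",w,allow_pickle=True)
t=np.linspace(0,2*np.pi,90)
# radial gradient check of the narrow cup's inner rim (r 28 at z .048) and the wide one: search offset maximising white-inside/edge response
g=cv2.GaussianBlur(w["color"].astype(np.float32).min(2),(3,3),0)
def ring(cx,cy,r):
    P=proj(w,np.c_[cx+r*np.cos(t),cy+r*np.sin(t),0*t+.048]).astype(np.float32); ok=(P[:,0]>2)&(P[:,0]<637)&(P[:,1]>2)&(P[:,1]<397)
    return cv2.remap(g,P[:,0].reshape(1,-1),P[:,1].reshape(1,-1),cv2.INTER_LINEAR)[0],ok
for n,cx,cy,ro in(("narrow",.549,.3895,.0315),("wide",.512,.4615,.040)):
    print(n,proj(w,[(cx,cy,.048)]).round(0)); best=[]
    for dx in np.arange(-.006,.0061,.001):
        for dy in np.arange(-.006,.0061,.001):
            for r in np.arange(ro-.003,ro+.0031,.001):
                a,ok=ring(cx+dx,cy+dy,r-.0015); b,_=ring(cx+dx,cy+dy,r+.0015); d=(a-b)[ok]; best.append((np.clip(d,0,60).mean(),round(cx+dx,4),round(cy+dy,4),round(r,4)))
    print(sorted(best)[-4:])
E
python3 plan.py 16 - .5533,.3917,.0729
```

```text
narrow [[319. 180.]]
[(np.float32(60.0), np.float64(0.551), np.float64(0.3905), np.float64(0.0315)), (np.float32(60.0), np.float64(0.551), np.float64(0.3905), np.float64(0.0325)), (np.float32(60.0), np.float64(0.551), np.float64(0.3915), np.float64(0.0315)), (np.float32(60.0), np.float64(0.551), np.float64(0.3915), np.float64(0.0325))]
wide [[243. 179.]]
[(np.float32(47.16124), np.float64(0.513), np.float64(0.4625), np.float64(0.04)), (np.float32(47.252197), np.float64(0.514), np.float64(0.4625), np.float64(0.04)), (np.float32(47.28954), np.float64(0.514), np.float64(0.4625), np.float64(0.041)), (np.float32(47.408985), np.float64(0.514), np.float64(0.4635), np.float64(0.04))]
t 36.47 p [0.5533 0.3859 0.2219] yaw 27.38 tilt 0.01 q [-0.38  0.53 -0.47  1.54  0.25  1.14 -1.99] F [ 0.1 -0.2 -0.7] w 0.419 gf 39.7
leg 0 rows 10 row: [ 0.013 -0.026  0.745  0.    -0.    -0.   ] (total units) [ 0.13 -0.26  7.45  0.   -0.   -0.  ]
```

Request:
jog_arm --moves '[0.19,-0.27,0.3,0,0,0,0.35,0,0,0.7,0,0,0,0.35,0,0,0.9,0,0,0,0.35,0,0,1,0,0,0,0.35,0,0,1,0,0,0,0.35,0,0,1,0,0,0,0.35,0,0,0.7,0,0,0,0.35,0,0,0.3,0,0,0,0.35]'

```text
t: 37.13
eef_pos: [0.5529, 0.3913, 0.1]
tool_rot: [0.001, 0.972, 0.237, -0.002]
contact_force: [-0.2, 0.1, -0.8]
gripper_width: 0.416
grasp_force: 39.7
```

Request:
jog_arm --moves '[0,0,0.2,0,0,0,0.35,0,0,0.3,0,0,0,0.35,0,0,0.3,0,0,0,0.35,0,0,0.2,0,0,0,0.35,0,0,0,0,0,0,0.35,0,0,0,0,0,0,0.35,0,0,0,0,0,0,0.35,0,0,0,0,0,0,0.35]'

```text
t: 37.8
eef_pos: [0.5547, 0.3926, 0.0842]
tool_rot: [-0.0, 0.972, 0.236, 0.0]
contact_force: [0.0, -1.2, -0.5]
gripper_width: 0.416
grasp_force: 39.7
```

```bash
python3 plan.py 16 - .5543,.3924,.0735
```

```text
t 37.8 p [0.5547 0.3926 0.0842] yaw 27.34 tilt 0.05 q [-0.42  0.67 -0.43  1.63  0.33  0.91 -2.06] F [ 0.  -1.2 -0.5] w 0.416 gf 39.7
leg 0 rows 1 row: [-0.023 -0.001  0.536 -0.001 -0.012  0.   ] (total units) [-0.02 -0.    0.54 -0.   -0.01  0.  ]
```

Request:
jog_arm --moves '[0,0,0.2,0,0,0,0.35,0,0,0.2,0,0,0,0.35,0,0,0.14,0,0,0,0.35,0,0,0,0,0,0,0.35,0,0,0,0,0,0,0.35,0,0,0,0,0,0,0.35,0,0,0,0,0,0,0.35,0,0,0,0,0,0,0.35]'

```text
t: 38.47
eef_pos: [0.5545, 0.3923, 0.073]
tool_rot: [0.0, 0.972, 0.236, 0.0]
contact_force: [-1.5, -1.6, 2.4]
gripper_width: 0.414
grasp_force: 40.3
```

```bash
python3 plan.py
```

```text
t 38.47 p [0.5545 0.3923 0.073 ] yaw 27.34 tilt 0.01 q [-0.42  0.69 -0.42  1.64  0.34  0.89 -2.07] F [-1.5 -1.6  2.4] w 0.414 gf 40.3
```

Contact with the cup floor at the expected height. Release and lift.

Request:
jog_arm --moves '[0,0,0,0,0,0,0.5,0,0,0,0,0,0,0.58,0,0,0,0,0,0,0.65,0,0,0,0,0,0,0.65,0,0,0,0,0,0,0.65,0,0,-0.4,0,0,0,0.65,0,0,-0.8,0,0,0,0.65,0,0,-1,0,0,0,0.65]'

```text
t: 39.13
eef_pos: [0.5537, 0.3917, 0.1165]
tool_rot: [0.001, 0.972, 0.236, -0.001]
contact_force: [0.5, 0.4, 0.0]
gripper_width: 0.649
grasp_force: 0.0
```

Request:
jog_arm --moves '[0,0,-1,0,0,0,0.65,0,0,-1,0,0,0,0.7,0,0,-1,0,0,0,0.9,0,0,-1,0,0,0,1,0,0,-1,0,0,0,1,0,0,-0.8,0,0,0,1,0,0,0,0,0,0,1,0,0,0,0,0,0,1]'

```text
t: 39.8
eef_pos: [0.5548, 0.3929, 0.2343]
tool_rot: [-0.001, 0.972, 0.236, 0.001]
contact_force: [-1.1, -0.5, -0.9]
gripper_width: 0.999
grasp_force: 0.0
```

```bash
python3 - <<'E'
from station import *
from h import *
w=read_camera("wrist"); c=read_camera("scene"); s=read_camera("side"); np.save("c9.npy",c,allow_pickle=True);np.save("w9.npy",w,allow_pickle=True)
x0=(.550,.390)
t=np.linspace(0,2*np.pi,60)
mod=lambda x,y:np.vstack([np.c_[x+r*np.cos(t),y+r*np.sin(t),0*t+.03+z] for z,r in((.074,.017),(.082,.017),(.088,.011))])
for n,cam in(("scene",c),("wrist",w),("side",s)):
    g=cam["color"]; hsv=cv2.cvtColor(g,cv2.COLOR_BGR2HSV); P=mod(*x0); u=proj(cam,P).mean(0).astype(int); b=cv2.boundingRect(np.float32(proj(cam,P)).reshape(-1,1,2)); print(n,"dome expected",b)
    # dome: grey 100..200, less bright than ceramic
    r=20 if n!="wrist" else 40
    sub=g[u[1]-r:u[1]+r,u[0]-r:u[0]+r]; print(cv2.resize(sub.mean(2).astype(np.float32),(14,14),interpolation=cv2.INTER_AREA).astype(int))
E
python3 plan.py 18 114.4 .4302,.2912,.28
```

```text
scene dome expected (184, 198, 21, 19)
[[ 29   9  16  43 103 148 163 169 171 168 164 160 158 158]
 [ 35  62 117 149 165 169 169 167 162 159 157 158 158 158]
 [126 155 166 169 169 166 162 158 158 159 159 158 159 157]
 [166 169 169 164 161 158 159 160 160 159 162 159 154 155]
 [168 165 161 159 160 161 167 169 174 161 155 155 156 158]
 [161 160 160 160 159 171 169 169 174 171 141 155 159 161]
 [162 161 161 161 157 178 170 170 179 175 144 153 164 168]
 [162 163 162 158 158 180 182 183 182 168 134 140 168 164]
 [157 154 154 152 147 169 178 178 170 149 100 119 154 154]
 [154 153 154 158 148 127 145 146 128 101  91 117 140 153]
 [156 159 161 162 163 126 102  98  92  92 108 127 156 185]
 [162 164 167 164 158 153 134 107 104 103 101  96 106 171]
 [164 159 155 151 175 165 112 108 108 104 102  98  94 116]
 [151 153 151 143 195 124 106 107 107 105 103  99  94 158]]
wrist dome expected (305, 177, 38, 39)
[[106 107 108 188 244 246 228 219 239 246 187 110 111 169]
 [105 109 159 246 244 168 106 101 121 210 242 155 108 174]
 [145 102 205 248 183 103  98  94  94 107 223 206 111 165]
 [170 110 209 245 
[... 1071 characters left out ...]
88  87  83]
 [ 20   7   7   7  89 202 206 205 194 163 103  89  89  92]
 [ 30   7   6   6 103 183 192 189 164 117 104 148 162 171]
 [ 21  14   6   7  44 113 124 118 103  86 140 177 173 171]
 [ 15  17  18  47 100 124 114 113 119 133 155 170 171 171]
 [ 65 108 149 172 178 160 159 164 168 164 155 166 170 170]
 [178 179 177 174 172 156 161 168 169 166 156 159 172 174]
 [175 173 173 174 173 156 155 144 136 129 127 147 179 177]]
t 39.95 p [0.5539 0.3918 0.2316] yaw 27.35 tilt 0.13 q [-0.39  0.53 -0.47  1.52  0.25  1.16 -2.  ] F [0.3 0.1 0.4] w 0.998 gf 0.0
leg 0 rows 22 row: [-0.355  0.074 -0.109 -0.001  0.001 -0.989] (total units) [-7.810e+00  1.630e+00 -2.400e+00 -2.000e-02  3.000e-02 -2.176e+01]
```

The shaker's dome is where it should be in all three views, so it's seated. Now the coffee pack.

Request:
jog_arm --moves '[-0.4,0.1,-0.6,0,0,0,1,-0.9,0.2,-0.6,0,0,0,1,-1,0.2,-0.6,0,0,0,1,-1,0.2,-0.6,0,0,0,1,-1,0.2,0,0,0,0,1,-1,0.2,0,0,0,0,1,-1,0.2,0,0,0,0,1,-1,0.2,0,0,0,0,1]'

```text
t: 40.62
eef_pos: [0.4371, 0.2976, 0.281]
tool_rot: [0.0, 0.972, 0.236, -0.0]
contact_force: [-0.5, -0.0, 0.8]
gripper_width: 1.006
grasp_force: 0.0
```

Request:
jog_arm --moves '[-0.5,0.13,0,0,0,-0.8,1,0,0,0,0,0,-1,1,0,0,0,0,0,-1,1,0,0,0,0,0,-1,1,0,0,0,0,0,-1,1,0,0,0,0,0,-1,1,0,0,0,0,0,-1,1,0,0,0,0,0,-1,1]'

```text
t: 41.28
eef_pos: [0.4302, 0.2913, 0.281]
tool_rot: [0.0, 0.871, 0.491, -0.0]
contact_force: [-0.8, -0.7, -0.1]
gripper_width: 0.999
grasp_force: 0.0
```

Request:
jog_arm --moves '[0,0,0,0,0,-1,1,0,0,0,0,0,-1,1,0,0,0,0,0,-1,1,0,0,0,0,0,-1,1,0,0,0,0,0,-1,1,0,0,0,0,0,-1,1,0,0,0,0,0,-1,1,0,0,0,0,0,-1,1]'

```text
t: 41.95
eef_pos: [0.4303, 0.2913, 0.281]
tool_rot: [0.0, 0.702, 0.712, -0.0]
contact_force: [0.2, 0.6, -1.3]
gripper_width: 1.002
grasp_force: 0.0
```

Request:
jog_arm --moves '[0,0,0,0,0,-1,1,0,0,0,0,0,-1,1,0,0,0,0,0,-1,1,0,0,0,0,0,-1,1,0,0,0,0,0,-1,1,0,0,0,0,0,-1,1,0,0,0,0,0,0,1,0,0,0,0,0,0,1]'

```text
t: 42.62
eef_pos: [0.4305, 0.2914, 0.2809]
tool_rot: [0.0, 0.542, 0.841, -0.0]
contact_force: [-0.2, 0.5, 0.3]
gripper_width: 0.999
grasp_force: 0.0
```

```bash
cat > edge.py <<'E'
from h import *
def edgefit(cam,contours,p0,span=(.006,.006,.05),mask=None):
    """maximise gradient magnitude along projected model contours; contours: list of closed 3D polylines as f(p)"""
    g=cv2.GaussianBlur(cv2.cvtColor(cam["color"],cv2.COLOR_BGR2GRAY).astype(np.float32),(0,0),1.2); G=np.hypot(cv2.Sobel(g,-1,1,0),cv2.Sobel(g,-1,0,1)); G=np.minimum(G,120)
    def sc(p):
        P=proj(cam,contours(p)).astype(np.float32); ok=(P[:,0]>1)&(P[:,0]<638)&(P[:,1]>1)&(P[:,1]<(330 if mask else 398)); v=cv2.remap(G,P[:,0].reshape(1,-1),P[:,1].reshape(1,-1),cv2.INTER_LINEAR)[0]; return -v[ok].mean() if ok.sum()>20 else 0
    from scipy.optimize import differential_evolution
    r=differential_evolution(sc,[(a-s,a+s) for a,s in zip(p0,span)],seed=1,maxiter=60); return r.x,r.fun,sc(p0)
def poly(p,pts,z,n=40):
    x,y,a=p; o=[]
    for q,r in zip(pts,pts[1:]+pts[:1]):
        for f in np.linspace(0,1,n,endpoint=False):
            u=q[0]+(r[0]-q[0])*f; v=q[1]+(r[1]-q[1])*f; o.append((x+np.cos(a)*u-np.sin(a)*v,y+np.sin(a)*u+np.cos(a)*v,z))
    return np.array(o)
rect=lambda hx,hy,cy=0:[(hx,cy+hy),(-hx,cy+hy),(-hx,cy-hy),(hx,cy-hy)]
E
python3 - <<'E'
from station import *
from edge import *
w=read_camera("wrist"); c=read_camera("scene"); c9=np.load("c9.npy",allow_pickle=True).item()
for n,cam in(("wrist",w),("c9",c9)): print("pack",n,[np.round(v,4) for v in edgefit(cam,lambda p:poly(p,rect(.029,.046),.169),(.4302,.2912,-2.7158),mask=n=="wrist")])
cad=lambda p:np.vstack([poly(p,rect(.059,.0935),.068)[:80],poly(p,rect(.054,.038,.0505),.068)])
for n,cam in(("wrist",w),("c2",np.load("c2.npy",allow_pickle=True).item()),("c9",c9)): print("caddy",n,[np.round(v,4) for v in edgefit(cam,cad,(.647,.2109,.4689),mask=n=="wrist")])
E
python3 plan.py 18 114.4 .4302,.2912,.28 .4302,.2912,.129
```

```text
pack wrist [array([ 0.4306,  0.2942, -2.7079]), np.float64(-88.7443), np.float32(-52.1089)]
pack c9 [array([ 0.4317,  0.2935, -2.7116]), np.float64(-83.7489), np.float32(-71.5647)]
caddy wrist [array([0.6459, 0.2137, 0.4702]), np.float64(-110.5868), np.float32(-89.7534)]
caddy c2 [array([0.6418, 0.2133, 0.4722]), np.float64(-109.3884), np.float32(-98.2614)]
caddy c9 [array([0.6415, 0.213 , 0.4654]), np.float64(-109.2659), np.float32(-98.2773)]
t 42.72 p [0.4306 0.2916 0.2809] yaw 114.44 tilt 0.02 q [-0.08  0.25 -0.75  1.82  0.19  1.14 -0.46] F [-0.4 -0.1  0.4] w 0.999 gf 0.0
leg 0 rows 1 row: [-0.007 -0.027  0.047 -0.003  0.004  0.01 ] (total units) [-0.01 -0.03  0.05 -0.    0.    0.01]
leg 1 rows 9 row: [ 0.    -0.     0.839  0.     0.     0.   ] (total units) [ 0.   -0.    7.55  0.    0.    0.  ]
```

Request:
jog_arm --moves '[0.09,0,0.4,0,0,0,1,0,0,0.9,0,0,0,1,0,0,1,0,0,0,1,0,0,1,0,0,0,1,0,0,1,0,0,0,1,0,0,1,0,0,0,1,0,0,1,0,0,0,1,0,0,0.8,0,0,0,1]'

```text
t: 43.38
eef_pos: [0.4293, 0.293, 0.1369]
tool_rot: [-0.0, 0.541, 0.841, -0.001]
contact_force: [-0.9, -0.8, -0.0]
gripper_width: 0.997
grasp_force: 0.0
```

Request:
jog_arm --moves '[0,0,0.5,0,0,0,1,0,0,0,0,0,0,1,0,0,0,0,0,0,0.6,0,0,0,0,0,0,0.6,0,0,0,0,0,0,0.6,0,0,0,0,0,0,0.6,0,0,0,0,0,0,0.6,0,0,0,0,0,0,0.6]' --grip_force 35

```text
t: 44.05
eef_pos: [0.4307, 0.294, 0.13]
tool_rot: [0.0, 0.541, 0.841, 0.001]
contact_force: [-1.1, -1.0, 7.2]
gripper_width: 0.68
grasp_force: 38.9
```

```bash
python3 plan.py 16 - .431,.2937,.26
```

```text
t 44.05 p [0.4307 0.294  0.13  ] yaw 114.54 tilt 0.12 q [-0.17  0.44 -0.68  1.98  0.36  0.85 -0.62] F [-1.1 -1.   7.2] w 0.68 gf 38.9
leg 0 rows 9 row: [-0.002  0.002 -0.722  0.003 -0.    -0.   ] (total units) [-0.02  0.02 -6.5   0.03 -0.   -0.  ]
```

Request:
jog_arm --moves '[0,0,-0.2,0,0,0,0.6,0,0,-0.5,0,0,0,0.6,0,0,-0.8,0,0,0,0.6,0,0,-1,0,0,0,0.6,0,0,-1,0,0,0,0.6,0,0,-1,0,0,0,0.6,0,0,-1,0,0,0,0.6,0,0,-0.8,0,0,0.2,0.6]'

```text
t: 44.72
eef_pos: [0.4301, 0.2935, 0.2571]
tool_rot: [0.0, 0.546, 0.838, 0.001]
contact_force: [0.9, -0.3, -0.9]
gripper_width: 0.681
grasp_force: 38.2
```

Request:
jog_arm --moves '[0,0,-0.5,0,0,0.5,0.6,0,0,-0.2,0,0,0.8,0.6,0,0,0,0,0,1,0.6,0,0,0,0,0,1,0.6,0,0,0,0,0,1,0.6,0,0,0,0,0,1,0.6,0,0,0,0,0,1,0.6,0,0,0,0,0,1,0.6]'

```text
t: 45.38
eef_pos: [0.4298, 0.2931, 0.2688]
tool_rot: [-0.0, 0.742, 0.671, -0.0]
contact_force: [-0.0, 0.4, -2.6]
gripper_width: 0.676
grasp_force: 38.3
```

Request:
jog_arm --moves '[0,0,0,0,0,1,0.6,0,0,0,0,0,1,0.6,0,0,0,0,0,1,0.6,0,0,0,0,0,1,0.6,0,0,0,0,0,1,0.6,0,0,0,0,0,1,0.6,0,0,0,0,0,1,0.6,0,0,0,0,0,1,0.6]'

```text
t: 46.05
eef_pos: [0.4298, 0.2931, 0.2688]
tool_rot: [0.0, 0.898, 0.441, -0.0]
contact_force: [-0.5, -0.4, -1.9]
gripper_width: 0.677
grasp_force: 38.3
```

Request:
jog_arm --moves '[0,0,0,0,0,1,0.6,0,0,0,0,0,1,0.6,0,0,0,0,0,1,0.6,0,0,0,0,0,1,0.6,0,0,0,0,0,1,0.6,0,0,0,0,0,1,0.6,0,0,0,0,0,0.4,0.6,0,0,0,0,0,0,0.6]'

```text
t: 46.72
eef_pos: [0.4298, 0.2932, 0.2688]
tool_rot: [0.0, 0.973, 0.232, -0.0]
contact_force: [-0.6, 0.5, -1.7]
gripper_width: 0.677
grasp_force: 38.3
```

```bash
python3 plan.py 16 26.9 .6207,.2583,.27
```

```text
t 46.72 p [0.4298 0.2932 0.2688] yaw 26.83 tilt 0.04 q [-0.27  0.23 -0.52  1.85  0.13  1.1  -1.94] F [-0.6  0.5 -1.7] w 0.677 gf 38.3
leg 0 rows 10 row: [ 0.773  0.587 -0.006  0.     0.001 -0.002] (total units) [ 7.73  5.87 -0.06  0.    0.01 -0.02]
```

Request:
jog_arm --moves '[0.3,0.23,0,0,0,0,0.6,0.6,0.46,0,0,0,0,0.6,0.85,0.65,0,0,0,0,0.6,0.85,0.65,0,0,0,0,0.6,0.85,0.65,0,0,0,0,0.6,0.85,0.65,0,0,0,0,0.6,0.85,0.65,0,0,0,0,0.6,0.85,0.65,0,0,0,0,0.6]'

```text
t: 47.38
eef_pos: [0.5812, 0.2645, 0.2684]
tool_rot: [0.0, 0.973, 0.233, -0.0]
contact_force: [1.4, 0.9, -1.2]
gripper_width: 0.675
grasp_force: 38.3
```

Request:
jog_arm --moves '[0.8,0.6,0,0,0,0,0.6,0.5,0.36,0,0,0,0,0.6,0.3,0.22,0,0,0,0,0.6,0.13,0.1,0,0,0,0,0.6,0,0,0,0,0,0,0.6,0,0,0,0,0,0,0.6,0,0,0,0,0,0,0.6,0,0,0,0,0,0,0.6]'

```text
t: 48.05
eef_pos: [0.6204, 0.2593, 0.2692]
tool_rot: [-0.0, 0.972, 0.234, 0.0]
contact_force: [-0.6, 0.9, -1.4]
gripper_width: 0.679
grasp_force: 38.2
```

```bash
python3 - <<'E'
from station import *
from edge import *
c=read_camera("scene"); o=get_obs(); p=o["eef_pos"]
print("pack bottom/top via scene",[np.round(v,4) for v in edgefit(c,lambda q:poly(q,rect(.029,.046),p[2]-.11+.149),(p[0],p[1],26.83*np.pi/180+np.pi/2),span=(.008,.008,.08))],p.round(4))
E
python3 plan.py 16 26.9 .6207,.2583,.185 .6207,.2583,.135
```

```text
pack bottom/top via scene [array([0.622 , 0.2517, 1.9604]), np.float64(-53.1516), np.float32(-43.8217)] [0.6206 0.2592 0.2692]
t 48.1 p [0.6206 0.2592 0.2692] yaw 27.0 tilt 0.02 q [-0.2   0.48 -0.42  1.49  0.2   1.21 -1.75] F [-0.7  0.1 -1.2] w 0.681 gf 38.2
leg 0 rows 6 row: [-0.003  0.007  0.702  0.    -0.001  0.004] (total units) [-0.02  0.04  4.21  0.   -0.    0.03]
leg 1 rows 4 row: [-0.    -0.     0.625  0.     0.     0.   ] (total units) [-0.  -0.   2.5  0.   0.   0. ]
```

Request:
jog_arm --moves '[0,0,0.3,0,0,0,0.6,0,0,0.7,0,0,0,0.6,0,0,0.8,0,0,0,0.6,0,0,0.8,0,0,0,0.6,0,0,0.8,0,0,0,0.6,0,0,0.5,0,0,0,0.6,0,0,0.3,0,0,0,0.6,0,0,0,0,0,0,0.6]'

```text
t: 48.77
eef_pos: [0.6204, 0.2584, 0.1834]
tool_rot: [0.0, 0.972, 0.233, -0.001]
contact_force: [0.7, -0.7, -2.7]
gripper_width: 0.679
grasp_force: 38.2
```

Request:
jog_arm --moves '[0,0,0.2,0,0,0,0.6,0,0,0.3,0,0,0,0.6,0,0,0.3,0,0,0,0.6,0,0,0.3,0,0,0,0.6,0,0,0.2,0,0,0,0.6,0,0,0,0,0,0,0.6,0,0,0,0,0,0,0.6,0,0,0,0,0,0,0.6]'

```text
t: 49.43
eef_pos: [0.6213, 0.259, 0.1591]
tool_rot: [-0.0, 0.972, 0.233, 0.0]
contact_force: [-0.9, 0.7, -2.4]
gripper_width: 0.682
grasp_force: 38.2
```

```bash
python3 plan.py 16 26.9 .6207,.2583,.135
```

```text
t 49.43 p [0.6213 0.259  0.1591] yaw 26.95 tilt 0.02 q [-0.21  0.57 -0.4   1.6   0.25  1.01 -1.79] F [-0.9  0.7 -2.4] w 0.682 gf 38.2
leg 0 rows 2 row: [-0.021  0.008  0.603 -0.    -0.003  0.006] (total units) [-0.04  0.02  1.21 -0.   -0.01  0.01]
```

Pack bottom at z ≈ 0.049, already inside the bay with no contact force. Lower to the floor.

Request:
jog_arm --moves '[0,0,0.3,0,0,0,0.6,0,0,0.35,0,0,0,0.6,0,0,0.3,0,0,0,0.6,0,0,0.2,0,0,0,0.6,0,0,0.07,0,0,0,0.6,0,0,0,0,0,0,0.6,0,0,0,0,0,0,0.6,0,0,0,0,0,0,0.6]'

```text
t: 50.1
eef_pos: [0.6207, 0.2588, 0.1351]
tool_rot: [0.0, 0.972, 0.233, -0.0]
contact_force: [-3.5, -1.0, 6.9]
gripper_width: 0.683
grasp_force: 39.0
```

```bash
python3 plan.py
```

```text
t 50.1 p [0.6207 0.2588 0.1351] yaw 26.95 tilt 0.05 q [-0.21  0.6  -0.4   1.62  0.27  0.97 -1.8 ] F [-3.5 -1.   6.9] w 0.683 gf 39.0
```

Request:
jog_arm --moves '[0,0,0,0,0,0,0.75,0,0,0,0,0,0,0.85,0,0,0,0,0,0,0.9,0,0,0,0,0,0,0.9,0,0,-0.3,0,0,0,0.9,0,0,-0.7,0,0,0,0.9,0,0,-1,0,0,0,0.9,0,0,-1,0,0,0,0.9]'

```text
t: 50.77
eef_pos: [0.6211, 0.2588, 0.196]
tool_rot: [-0.0, 0.972, 0.233, -0.0]
contact_force: [0.5, 0.4, 1.1]
gripper_width: 0.9
grasp_force: 0.0
```

Request:
jog_arm --moves '[0,0,-1,0,0,0,1,0,0,-1,0,0,0,1,0,0,-1,0,0,0,1,0,-0.6,-0.6,0,0,0,1,0,-1,0,0,0,0,1,0,-1,0,0,0,0,1,0,-1,0,0,0,0,1,0,-1,0,0,0,0,1]'

```text
t: 51.43
eef_pos: [0.5783, 0.3426, 0.2674]
tool_rot: [-0.0, 0.972, 0.233, 0.0]
contact_force: [0.1, 0.3, 0.8]
gripper_width: 0.997
grasp_force: 0.0
```

```bash
python3 plan.py
python3 - <<'E'
from station import *
from edge import *
c=read_camera("scene"); s=read_camera("side"); w=read_camera("wrist"); cv2.imwrite("pics/fin.png",c["color"]); cv2.imwrite("pics/finw.png",w["color"])
for n,cam in(("scene",c),("side",s),("wrist",w)): print(n,"pack top z=.174",[np.round(v,4) for v in edgefit(cam,lambda q:poly(q,rect(.029,.046),.174),(.6207,.2588,2.04),span=(.012,.012,.1))])
for z in(.17,.174,.18,.19): print(z,edgefit(c,lambda q:poly(q,rect(.029,.046),z),(.6207,.2588,2.04),span=(.012,.012,.1))[1])
E
```

```text
t 51.43 p [0.5783 0.3426 0.2674] yaw 26.98 tilt 0.05 q [-0.32  0.48 -0.44  1.5   0.21  1.21 -1.89] F [0.1 0.3 0.8] w 0.997 gf 0.0
scene pack top z=.174 [array([0.6226, 0.2553, 2.0523]), np.float64(-82.7467), np.float32(-71.8681)]
side pack top z=.174 [array([0.6195, 0.2547, 2.0252]), np.float64(-85.3671), np.float32(-77.8675)]
wrist pack top z=.174 [array([0.6188, 0.2669, 2.0447]), np.float64(-83.8452), np.float32(-60.7724)]
0.17 -82.8316650390625
0.174 -82.74665832519531
0.18 -81.9906005859375
0.19 -71.12083435058594
```

Run:
```python
from station import *
from h import *
from station import read_camera
a=cv2.imread("pics/scene0.png").astype(int); c9=np.load("c9.npy",allow_pickle=True).item()["color"].astype(int)
f=read_camera("scene")["color"].astype(int)
d=lambda A,r:round(float(np.abs(cv2.blur((A-f).astype(np.float32),(3,3)))[r].mean()),2)
print("tumbler vs start",d(a,np.s_[200:252,305:336]),"jars/rack vs before",d(c9,np.s_[75:165,340:420]),"stand vs before",d(c9,np.s_[185:285,135:225]),"noise ref",d(a,np.s_[280:340,300:330]))
m=cv2.cvtColor(f.astype(np.uint8),cv2.COLOR_BGR2HSV); m=((m[...,0]<8)|(m[...,0]>172))&(m[...,1]>150)&(m[...,2]>60)
k,l,st,ce=cv2.connectedComponentsWithStats(m.astype(np.uint8)); print([s.tolist() for s in st[1:] if s[4]>60], "mill knob",proj(read_camera("scene"),[(.512,.4617,.196)]).round(0))
print(get_obs()["t"])
```

```text
tumbler vs start 5.82 jars/rack vs before 5.84 stand vs before 7.09 noise ref 4.53
[[389, 82, 20, 19, 262], [369, 96, 21, 20, 264], [348, 110, 21, 22, 254]] mill knob [[142. 203.]]
51.6833
```

```bash
python3 -c "
from station import *
print(hand_in())"
```

```text
the job is handed in; nothing more can be done
None
```

I handed the job in at about 52 s: both jars, the pepper mill, the salt shaker and the coffee pack are in their places, done in the order asked. Camera checks found everything upright and the tumbler unmoved, but the hand-in gave no verdict, and the final checks were numeric because I had used all 14 picture views.

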